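# Set up the press-mould station on the glassblower's bench

### The job

Get the pressing station ready: set the steel ring centred on top of the iron mould, and only then stand the plunger in it, nose down through the ring with its flange resting on the ring. Set the wooden block upright midway between the mould and the firebrick, its handle pointing back towards the robot, and the graphite float flat in front of the firebrick on the robot's side, centred on the brick, its long side parallel to the brick's long side, with a gap of about 20 mm. Set everything down without dropping it, let go, and do not disturb the paperweight, the tin or the jacks.

Things in the scene. Friction and masses are not known exactly. Their poses are not given: they have to be found in the camera images.
- mould: Press mould, fixed to the bench: dark cast-iron open cylinder, outer diameter 84 mm, 45 mm high, on a low foot of 96 mm diameter and 8 mm height; open cavity of 44 mm diameter in its top, 39 mm deep. Origin: centre of its underside, on the bench; z up. Its y axis lies along the line from mould to firebrick (which of the two is on the left varies), 260 mm from centre to centre; its x axis points away from the robot, within about 0.2 rad.
- brick: Firebrick, fixed to the bench: cream rectangular brick, 64 mm (x) by 114 mm (y, its long side, along the line to the mould) by 57 mm high. Origin: centre of its underside, on the bench; x points away from the robot within about 0.2 rad, so -x is the face on the robot's side. Same yaw as the mould.
- ring: Ring of the mould, loose: plain steel ring lying flat, outer diameter 60 mm, hole 42 mm, 20 mm high, about 0.22 kg. Origin: centre of its underside; z up.
- plunger: Plunger, loose, standing on its nose: steel nose 32 mm in diameter and 26 mm long (end chamfered to 27 mm), above it a flange 54 mm in diameter from 26 to 34 mm height, a neck 14 mm in diameter to 46 mm, and a wooden knob 26 mm in diameter from 46 to 80 mm height. About 0.25 kg. Origin: centre of the nose's underside; z up through the knob. Seated, its origin lies 6 mm below the ring's underside (the nose reaches into the mould's cavity).
- block: Shaping block, loose: dark wooden cup standing upright, 54 mm in diameter (44 mm at its foot, full diameter from 10 mm up), 42 mm high, hollowed from above, with a round handle stub 16 mm thick standing out sideways along its own -x at 24 mm height, ending 75 mm from the cup's axis. About 0.12 kg. Origin: centre of the cup's underside; z up.
- block_handle_end (a point): End of the block's handle: 75 mm along the block's -x from the cup's axis, 24 mm above its underside.
- float: Graphite float, loose: flat black plate 60 mm (x) by 90 mm (y) by 12 mm, with an upright light-wood grip bar along its middle, 18 mm thick (x) by 70 mm long (y), from 12 to 42 mm height. About 0.2 kg. Origin: centre of the plate's underside; z up.
- paperweight: Bystander, leave alone: solid green-tinted glass dome, 72 mm in diameter, 51 mm high. Origin: centre of its underside.
- tin: Bystander, leave alone: open aluminium tin cup, 72 mm in diameter at the rim, 70 mm high. Origin: centre of its underside.
- jacks: Bystander, leave alone: dark steel jacks (large tongs) lying flat, about 230 mm long along y, 56 mm wide at the open end, 16 mm high. Origin: bench level at mid-length.
Mind the look-alikes: they are no part of the job. Leave any blue look-alike of the plunger alone. What is shaped like the block but pink is not meant.

How it is judged:
By the outcome, as a careful person would: the job done as asked, in the order asked, and still so for the second after the job is handed in, with the robot touching nothing.
It also fails if it takes over 112 s, if anything falls off the work surface, if the arm or the gripper's body presses on something with over 40 N, if the wrist force passes 120 N, or if a joint passes its speed limit or range.

### The arm

A 6-joint arm with a two-finger parallel gripper is mounted at the origin on the work surface. World frame = base frame: x ahead of the robot, y to its left, z up, the work surface at z = 0. Lengths are in m, angles in rad, forces in N, time in s.
With the tool pointing down it reaches from about 0.35 to 0.925 m from the base axis. Payload 6.4 kg.
Tool frame: the origin (TCP) lies at the very end of the fingers, on their centre line; the grasp point (between the pads) lies 19 mm behind it; z points along the fingers, y is the direction in which the jaws open and shut (so a half turn about z gives the same grasp; the last joint's range is limited). The gripper opens to 94 mm and grips with 3 to 60 N. Pads are 16 mm wide; open, the fingers measure 119 mm over their backs; the gripper's body (75 mm by 177 mm) begins 78 mm behind the grasp point.
Start: joints at [1.112, 0.245, 1.558, -0, 1.339, -0.174], TCP at [0.183, 0.624, 0.205] pointing down, gripper open.
Joint ranges: [-3.13, 3.13], [-1.02, 2.26], [0.13, 2.54], [-0.95, 4.09], [0.21, 2.88], [-2.74, 2.74]. Speed limits (rad/s): [2.57, 2.57, 3.14, 3.14, 3.14, 3.14].

### API

Orientations are given as a unit quaternion [w, x, y, z].
In Python, from rig import status, vision, arm gives the robot as it stands. The module is installed in compiled form; this text tells all that it offers.
- The arm moves only by the tool arm_command, never from a script. Its arguments are lists of equal length, an entry for each row: "delta_pos": the shift along the world's x, y, z in m, a list of three; "twist": the turn about the world's z in rad. A call has 1 to 12 rows; each row shifts and turns the commanded pose from where the row before left it; what a row does not reach is not made up. A row lasts 1/12 s, in which the tool goes at most 41.7 mm and 7.16 degrees, less where a joint would pass 70% of its speed; a pose out of reach is approached as far as the arm can. A call with a gripper value outside its range is refused whole. "claw" is the closure, from 0 (fully open) to 1 (shut), set as the call begins (left out, the last holds). The fingers move at their own pace and stop on an object; "grip_force" is the grip in N (left out, the last holds). Time passes only in rows, so rows that do not move let the fingers close. It gives the time, the measured TCP pose, the force and the opening at its end, in the units of the state.
- status.observe(): the state, without advancing time (a new reading comes with each control period).
- vision.get_image(name): name is "scene" or "side" or "wrist"; returns a dict with "image" (384x512x3 uint8, red, green, blue), "fx", "fy", "cx", "cy" (pixels), "D" ([k1, k2, p1, p2, k3] as OpenCV has them; the pictures are not rectified), "T" (4x4, takes a point from camera to world coordinates). Camera axes: x right, y down, z forward; pixel columns grow to the right and rows downward; lengths in m; the calibration is good to about 2 mm. A picture is of the moment at which its call begins. There is no depth.
- arm.job_done(): hands the job in, once; it reports no verdict.
The state is a dict: "time_s": time; "qpos": joint angles; "joint_vel": joint speeds; "tau": joint torques, N m; "eef_pos": TCP position; "eef_rot": TCP orientation; "wrist_force": force on the tool from outside, world axes, zero at the start; "wrist_torque": the same for the moment, N m; "gripper_width": finger opening in m.
Only numpy, scipy, OpenCV 4.12 (cv2) and the standard library are available. Lean on these libraries where they do the work, as an engineer would, in place of code of your own. Each camera call takes 0.05 s, during which the arm holds its last target.

## Working session

There is one attempt and no reset: what is moved stays moved. The work goes in short steps, Python scripts to look and compute and a tool call to move; the robot and the scene stay as the last step left them, time stands still between calls to the robot, and variables do not carry over. Pictures are saved under pics/ and viewed, and the job is handed in when it is done.

Besides the shell and the picture viewer there is one more tool, called after "Emit:" by a JSON object that holds its "name" and its "arguments", one argument or row to a line. arm_command: Moves the arm, as the interface text tells. Its arguments: {"type":"object","properties":{"delta_pos":{"type":"array"},"twist":{"type":"array"},"claw":{"type":"number"},"grip_force":{"type":"number"}},"required":["delta_pos","twist"]}

```bash
mkdir -p pics; python3 - <<'E'
from rig import status, vision
import cv2,pickle
print(status.observe())
for n in("scene","side","wrist"):
    d=vision.get_image(n); pickle.dump(d,open(f"{n}0.pkl","wb"))
    cv2.imwrite(f"pics/{n}0.png",d["image"][:,:,::-1]); print(n,d["fx"],d["fy"],d["cx"],d["cy"],d["D"],d["T"].round(4).tolist() if hasattr(d["T"],'round') else d["T"])
E
```

```text
{'time_s': 0.0, 'qpos': array([ 1.11188443e+00,  2.45834329e-01,  1.55900204e+00, -2.21850553e-05,
        1.33870408e+00, -1.74102637e-01]), 'joint_vel': array([ 0.00012114,  0.00151133, -0.0004666 ,  0.00076872, -0.0004988 ,
       -0.00167906]), 'tau': array([-1.31284792e-04, -4.15843463e+01, -3.14596725e+01,  6.84316526e-02,
        3.33762949e-02, -1.53261967e-04]), 'eef_pos': array([0.18236333, 0.62326409, 0.20433885]), 'eef_rot': array([-2.92868297e-04,  1.41921209e-01,  9.89877478e-01, -9.28881529e-04]), 'wrist_force': array([0.01349723, 0.41679779, 0.22468746]), 'wrist_torque': array([-0.00103284,  0.00937371,  0.01000377]), 'gripper_width': 0.09396331102196662}
scene 441.92836806930615 441.92836806930615 259.7141434443776 192.6632520378334 [-0.1630878  0.         0.         0.         0.       ] [[-0.4006, 0.5727, -0.7152, 1.3615], [0.9162, 0.2559, -0.3083, 0.3603], [0.0064, -0.7788, -0.6273, 0.7551], [0.0, 0.0, 0.0, 1.0]]
side 489.8879865043995 489.8879865043995 256.94372080217624 189.39831579749028 [-0.08707912  0.          0.          0.          0.        ] [[0.8586, -0.2803, 0.4293, -0.1124], [-0.5126, -0.4537, 0.7289, -1.0633], [-0.0096, -0.8459, -0.5333, 0.8295], [0.0, 0.0, 0.0, 1.0]]
wrist 308.4265679280312 308.4265679280312 260.87208338413876 188.9020263910273 [0.00813623 0.         0.         0.         0.        ] [[0.2824, 0.9299, 0.2358, 0.114], [0.9593, -0.2734, -0.0708, 0.6434], [-0.0014, 0.2462, -0.9692, 0.3836], [0.0, 0.0, 0.0, 1.0]]
```

View pics/scene0.png

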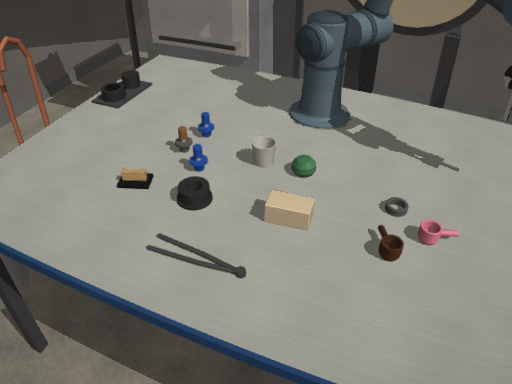

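View pics/side0.png

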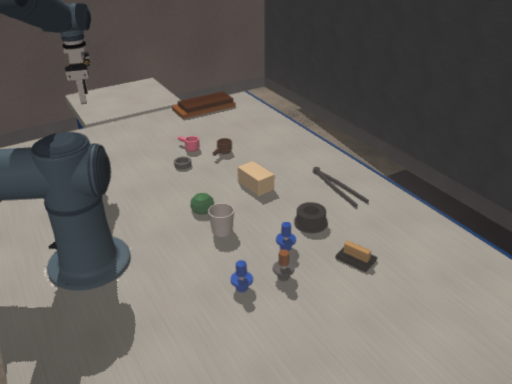

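View pics/wrist0.png

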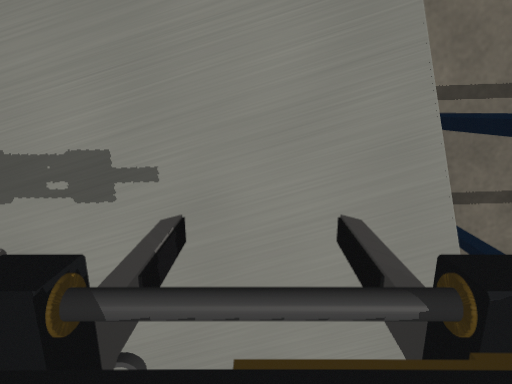

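Candidates in the scene picture:
- **Plunger:** brown-knobbed (183,138), blue (206,125) and (198,158). I choose the brown-knobbed one.
- **Block:** dark wood (391,247) or pink (430,231). I choose the dark one.
- **Ring:** (397,206), with the mould at (194,193). The black items on the far tray at (115,90) are not meant.
- **Float:** (135,178).

Next I check these in close crops.

```bash
cat > h.py <<'E'
import cv2,numpy as np,pickle
def cam(d): 
    K=np.array([[d["fx"],0,d["cx"]],[0,d["fy"],d["cy"]],[0,0,1.]]); return K,np.array(d["D"],float),np.array(d["T"])
def ray(d,px):
    K,D,T=cam(d); u=cv2.undistortPoints(np.array(px,float).reshape(-1,1,2),K,D).reshape(-1,2)
    v=np.c_[u,np.ones(len(u))]@T[:3,:3].T; return T[:3,3],v
def plane(d,px,z):
    o,v=ray(d,px); return o+v*((z-o[2])/v[:,2])[:,None]
def proj(d,P):
    K,D,T=cam(d); R=T[:3,:3].T; return cv2.projectPoints(np.array(P,float).reshape(-1,1,3),cv2.Rodrigues(R)[0],-R@T[:3,3],K,D)[0].reshape(-1,2)
def load(n): return pickle.load(open(n+".pkl","rb"))
def crop(d,x0,y0,w,h,s,fn):
    cv2.imwrite("pics/"+fn,cv2.resize(d["image"][y0:y0+h,x0:x0+w,::-1],None,fx=s,fy=s,interpolation=cv2.INTER_CUBIC))
E
python3 - <<'E'
from h import *
d=load("scene0"); crop(d,110,105,200,145,4,"c1.png"); crop(d,260,145,200,125,4,"c2.png")
d=load("side0"); crop(d,170,190,210,110,3.8,"c3.png"); crop(d,160,130,130,100,6,"c4.png")
E
```

```text
(no output)
```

View pics/c1.png

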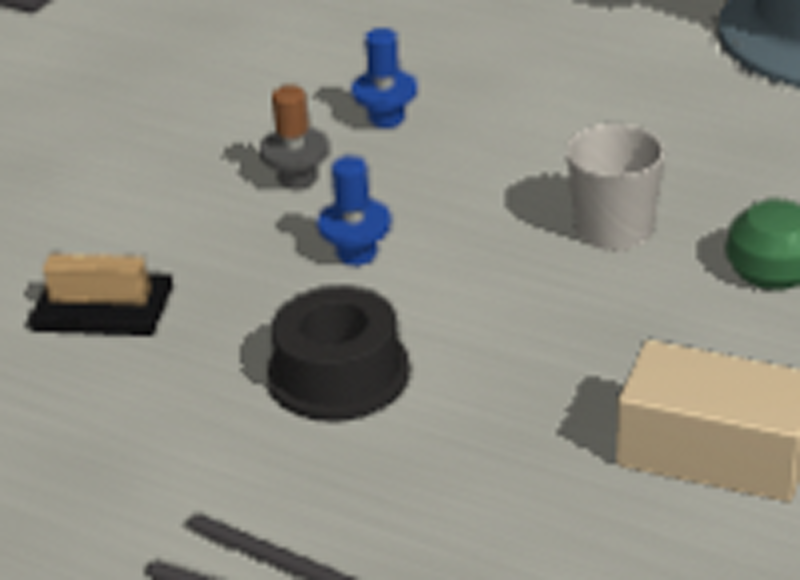

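View pics/c2.png

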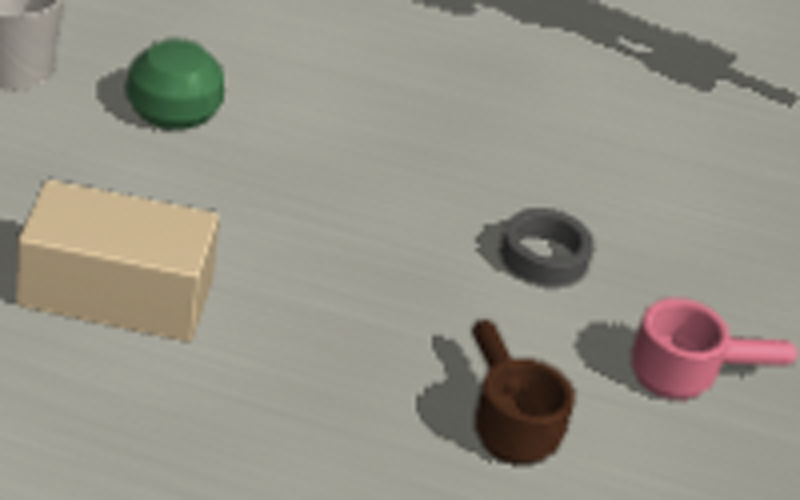

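View pics/c3.png

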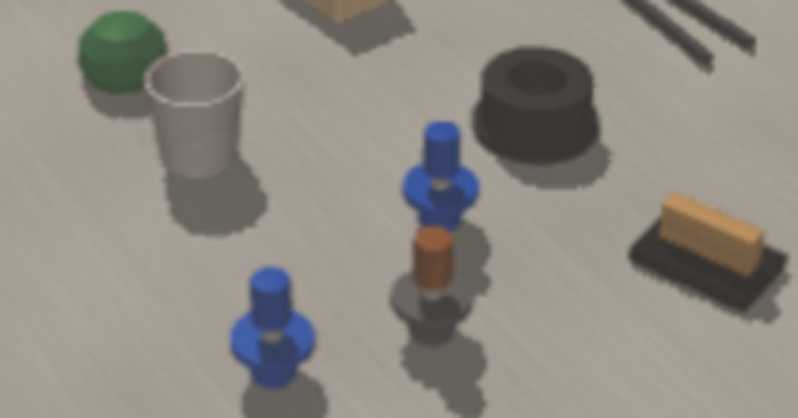

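View pics/c4.png

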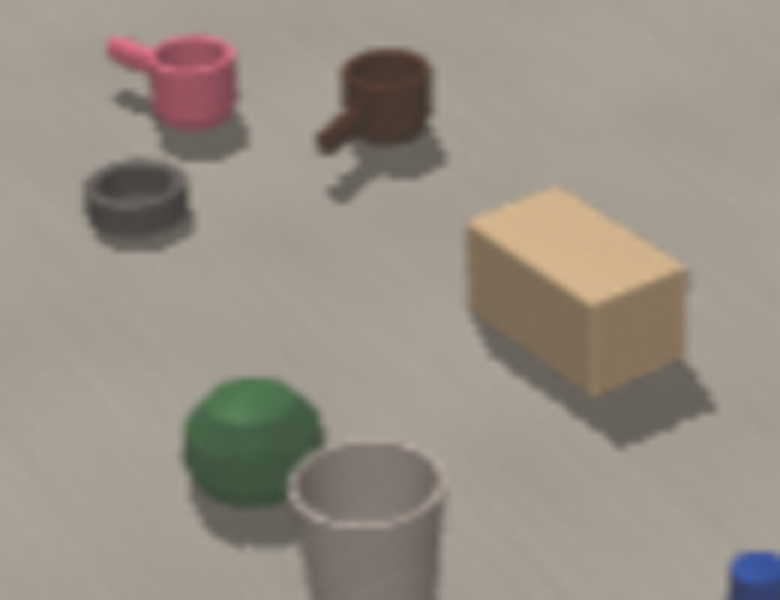

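The crops confirm the choices: brown-knob plunger with steel flange, dark brown block with its handle towards upper left, and plain ring. Now a first measurement from both views.

```bash
python3 - <<'E'
from h import *
s=load("scene0"); e=load("side0")
c1=lambda x,y:(110+x/4,105+y/4); c2=lambda x,y:(260+x/4,145+y/4)
c3=lambda x,y:(170+x/3.8,190+y/3.8); c4=lambda x,y:(160+x/6,130+y/6)
def p(n,d,pts,z): print(n,plane(d,pts,z)[:,:2].round(4).tolist())
p("mould S",s,[c1(334,323)],.045);p("mould E",e,[c3(537,78)],.045)
p("knob S",s,[c1(290,95)],.08);p("knob E",e,[c3(434,239)],.08)
p("brick S",s,[c2(48,181),c2(218,213),c2(195,274),c2(22,236)],.057)
p("brick E",e,[c4(557,188),c4(687,270),c4(594,304),c4(468,226)],.057)
p("ring S",s,[c2(548,238)],.02);p("ring E",e,[c4(137,187)],.02)
p("block S",s,[c2(527,391)],.042);p("block E",e,[c4(387,72)],.042)
p("hand S",s,[c2(482,327)],.024);p("hand E",e,[c4(328,143)],.024)
p("float plate S",s,[c1(172,277),c1(157,333),c1(28,328)],.012)
p("float plate E",e,[c3(630,252),c3(785,260),c3(745,303)],.012)
p("float grip S",s,[c1(48,256),c1(144,257),c1(149,267),c1(45,267)],.042)
p("float grip E",e,[c3(673,198),c3(762,233),c3(755,241),c3(663,203)],.042)
p("paper S",s,[c2(175,85)],.02);p("tin S",s,[c1(615,152)],.07);p("tin E",e,[c3(195,78)],.07)
p("pink S",s,[c2(683,330),c2(790,352)],.042); p("pink E",e,[c4(193,60)],.042)
p("blue S",s,[c1(381,40),c1(350,166)],.08)
p("blue E",e,[c3(270,277),c3(441,131)],.08)
p("jacks",s,[c1(190,520),c1(150,568),(240,272)],.01)
E
```

```text
mould S [[0.5962, -0.1585]]
mould E [[0.5921, -0.1667]]
knob S [[0.4067, -0.3047]]
knob E [[0.4009, -0.3163]]
brick S [[0.5439, 0.0418], [0.5303, 0.1506], [0.5905, 0.1559], [0.6002, 0.0478]]
brick E [[0.5859, 0.1468], [0.5987, 0.0359], [0.5404, 0.0322], [0.5247, 0.1358]]
ring S [[0.4221, 0.3467]]
ring E [[0.4161, 0.3328]]
block S [[0.5928, 0.3601]]
block E [[0.5857, 0.3466]]
hand S [[0.5292, 0.3236]]
hand E [[0.5298, 0.3156]]
float plate S [[0.5617, -0.3161], [0.6199, -0.2886], [0.6523, -0.3751]]
float plate E [[0.5528, -0.3298], [0.6366, -0.3919], [0.5846, -0.4105]]
float grip S [[0.6089, -0.3841], [0.5824, -0.3204], [0.5908, -0.3102], [0.6204, -0.3778]]
float grip E [[0.5887, -0.3276], [0.615, -0.3877], [0.6054, -0.3915], [0.5795, -0.3282]]
paper S [[0.3608, 0.0661]]
tin S [[0.3668, -0.0571]]
tin E [[0.361, -0.0668]]
pink S [[0.5029, 0.44], [0.4962, 0.505]]
pink E [[0.4941, 0.4231]]
blue S [[0.3053, -0.2834], [0.4736, -0.2139]]
blue E [[0.2955, -0.2942], [0.4679, -0.2236]]
jacks [[0.7625, -0.1663], [0.8066, -0.1654], [0.7855, 0.0662]]
```

Blob positions in world coordinates (scene view and side view differ by about 6 and 10 mm):

| Thing | x (m) | y (m) |
|---|---|---|
| Ring | 0.419 | 0.340 |
| Plunger | 0.404 | -0.310 |
| Mould | 0.594 | -0.163 |
| Brick | 0.564 | 0.094 |
| Block | 0.589 | 0.353 |
| Float | 0.600 | -0.355 |

I refine these with the wrist camera, going over the ring first.

Emit:
{"name": "arm_command", "arguments": {
  "delta_pos": [
    [0.0237, -0.0283, 0],
    [0.0237, -0.0283, 0],
    [0.0237, -0.0283, 0],
    [0.0237, -0.0283, 0],
    [0.0237, -0.0283, 0],
    [0.0237, -0.0283, 0],
    [0.0237, -0.0283, 0],
    [0.0237, -0.0283, 0],
    [0.0237, -0.0283, 0],
    [0.0237, -0.0283, 0],
    [0, 0, 0],
    [0, 0, 0]
  ],
  "twist": [0, 0, 0, 0, 0, 0, 0, 0, 0, 0, 0, 0]
}}

```text
time_s: 1.15
eef_pos: [0.4204, 0.3396, 0.2052]
eef_rot: [-0.0, 0.144, 0.99, -0.0]
wrist_force: [-0.0, 0.3, 0.1]
gripper_width: 0.0941
```

```bash
cat > w.py <<'E'
import sys
from rig import status,vision
from h import *
n=sys.argv[1]
for c in sys.argv[2:] or ["wrist"]:
    d=vision.get_image(c); pickle.dump(d,open(f"{c}_{n}.pkl","wb")); cv2.imwrite(f"pics/{c}_{n}.png",d["image"][:,:,::-1])
s=status.observe(); q=s["eef_rot"]
from scipy.spatial.transform import Rotation as R
M=R.from_quat([q[1],q[2],q[3],q[0]]).as_matrix()
print("t",round(s["time_s"],2),"tcp",s["eef_pos"].round(4),"jaw",np.arctan2(M[1,1],M[0,1]).round(4),"F",s["wrist_force"].round(1),"w",round(s["gripper_width"],4),"toolz",M[:,2].round(3))
E
python3 w.py ring
python3 -c "
from h import *
from rig import status
d=load('wrist_ring');p=status.observe()['eef_pos'];print(proj(d,[p,[p[0],p[1],0]]))"
```

```text
t 1.2 tcp [0.4196 0.3406 0.2052] jaw 1.2846 F [ 0.1  1.1 -1.4] w 0.094 toolz [-0.001  0.    -1.   ]
[[262.4334856  227.60715677]
 [261.60803098 167.93697096]]
```

View pics/wrist_ring.png

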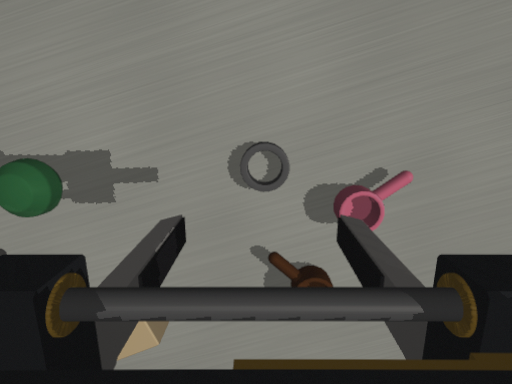

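Wrist view: ring at (265,166), almost under the TCP ground point (262,168). The dark block is at (312,285), the pink decoy at (360,208) and the paperweight at (28,187).

```bash
python3 - <<'E'
from h import *
d=load("wrist_ring"); im=d["image"]; g=cv2.cvtColor(im,cv2.COLOR_RGB2GRAY)
x0,y0,w,h=215,125,90,85
m=(g[y0:y0+h,x0:x0+w]<75).astype(np.uint8)
cv2.imwrite("pics/rm.png",np.hstack([cv2.resize(m*255,None,fx=4,fy=4),cv2.resize(g[y0:y0+h,x0:x0+w],None,fx=4,fy=4)]))
cs,hi=cv2.findContours(m,cv2.RETR_CCOMP,cv2.CHAIN_APPROX_NONE)
for c,k in zip(cs,hi[0]):
    if len(c)>30:
        e=cv2.fitEllipse(c); print(e,k[3],cv2.contourArea(c)); q=[(e[0][0]+x0,e[0][1]+y0)]
        print(plane(d,q,.02).round(4),plane(d,q,.0).round(4))
E
```

```text
((48.154266357421875, 41.859378814697266), (46.57275390625, 47.704620361328125), 131.49961853027344) -1 1706.5
[[0.4154 0.3437 0.02  ]] [[0.4188 0.3428 0.    ]]
((48.19773864746094, 40.71320343017578), (31.740562438964844, 35.73834991455078), 81.02677154541016) 1 893.5
[[0.414  0.3441 0.02  ]] [[0.4174 0.3433 0.    ]]
```

View pics/rm.png

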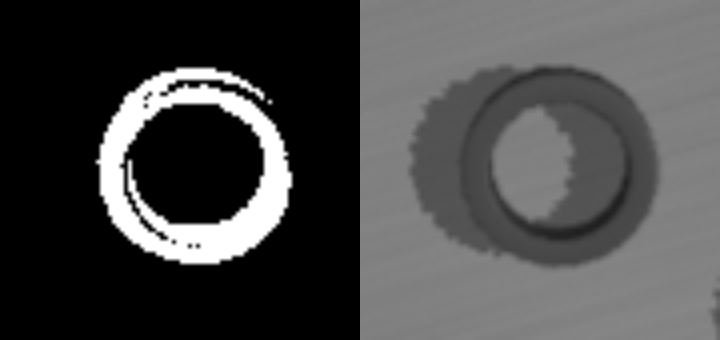

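Emit:
{"name": "arm_command", "arguments": {
  "delta_pos": [
    [-0.0045, 0.004, 0],
    [0, 0, -0.04],
    [0, 0, -0.04],
    [0, 0, -0.04],
    [0, 0, -0.02],
    [0, 0, 0]
  ],
  "twist": [0, 0, 0, 0, 0, 0]
}}

```text
time_s: 1.7
eef_pos: [0.4097, 0.3441, 0.0599]
eef_rot: [-0.005, 0.141, 0.99, -0.003]
wrist_force: [-0.9, -0.9, -0.7]
gripper_width: 0.0941
```

```bash
python3 w.py ring2; python3 -c "
from h import *
d=load('wrist_ring2');print(proj(d,[[0.4155,0.344,0.02]]),d['T'][:3,3]); crop(d,150,150,220,170,3.5,'ring2c.png')"
```

```text
t 1.75 tcp [0.4121 0.3451 0.0631] jaw 1.2884 F [-0.1  0.7 -0.6] w 0.0936 toolz [-0.005 -0.003 -1.   ]
[[263.65581796 216.69485446]] [0.34296169 0.36461969 0.23960199]
```

View pics/ring2c.png

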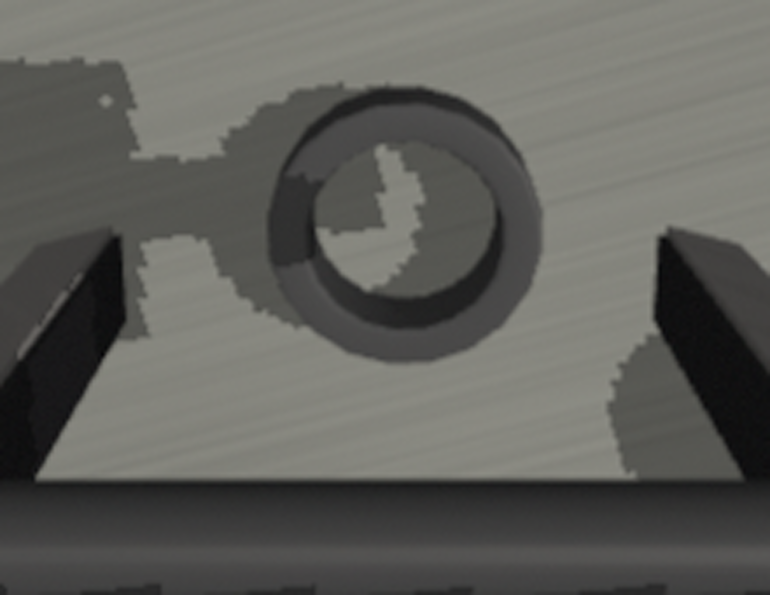

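Emit:
{"name": "arm_command", "arguments": {
  "delta_pos": [
    [0, 0.001, -0.03],
    [0, 0, -0.025],
    [0, 0, -0.006],
    [0, 0, 0],
    [0, 0, 0]
  ],
  "twist": [0, 0, 0, 0, 0]
}}

```text
time_s: 2.17
eef_pos: [0.4162, 0.347, 0.0065]
eef_rot: [0.001, 0.142, 0.99, 0.001]
wrist_force: [1.3, -1.3, 1.5]
gripper_width: 0.0944
```

Emit:
{"name": "arm_command", "arguments": {
  "delta_pos": [
    [0, 0, 0],
    [0, 0, 0],
    [0, 0, 0],
    [0, 0, 0],
    [0, 0, 0],
    [0, 0, 0]
  ],
  "twist": [0, 0, 0, 0, 0, 0],
  "claw": 0.6,
  "grip_force": 25
}}

```text
time_s: 2.67
eef_pos: [0.4153, 0.3458, 0.0047]
eef_rot: [0.0, 0.142, 0.99, 0.0]
wrist_force: [-1.2, 0.2, 3.2]
gripper_width: 0.0594
```

Gripped the ring (59.4 mm). Lift it and go over the mould, overshooting in x to keep the view clear.

Emit:
{"name": "arm_command", "arguments": {
  "delta_pos": [
    [0, 0, 0.02],
    [0, 0, 0.03],
    [0, 0, 0.04],
    [0, 0, 0.04],
    [0, 0, 0.04],
    [0.008, -0.018, 0.026],
    [0.015, -0.036, 0],
    [0.015, -0.036, 0],
    [0.015, -0.036, 0],
    [0.015, -0.036, 0],
    [0.015, -0.036, 0],
    [0.015, -0.036, 0]
  ],
  "twist": [0, 0, 0, 0, 0, 0, 0, 0, 0, 0, 0, 0]
}}

```text
time_s: 3.67
eef_pos: [0.5129, 0.11, 0.1998]
eef_rot: [-0.001, 0.142, 0.99, -0.0]
wrist_force: [0.9, 0.5, -2.8]
gripper_width: 0.0591
```

Emit:
{"name": "arm_command", "arguments": {
  "delta_pos": [
    [0.015, -0.036, 0],
    [0.015, -0.036, 0],
    [0.015, -0.036, 0],
    [0.015, -0.036, 0],
    [0.015, -0.036, 0],
    [0.015, -0.036, 0],
    [0.015, -0.036, 0],
    [0.015, -0.025, 0],
    [0, 0, 0],
    [0, 0, 0],
    [0, 0, 0],
    [0, 0, 0]
  ],
  "twist": [0, 0, 0, 0, 0, 0, 0, 0, 0, 0, 0, 0]
}}

```text
time_s: 4.67
eef_pos: [0.6325, -0.1638, 0.1999]
eef_rot: [-0.001, 0.141, 0.99, 0.0]
wrist_force: [0.2, 0.5, -3.0]
gripper_width: 0.0592
```

```bash
python3 w.py m1
```

```text
t 4.72 tcp [ 0.6326 -0.1638  0.2002] jaw 1.2874 F [-0.4 -0.2 -2.7] w 0.0588 toolz [-0.001  0.    -1.   ]
```

View pics/wrist_m1.png

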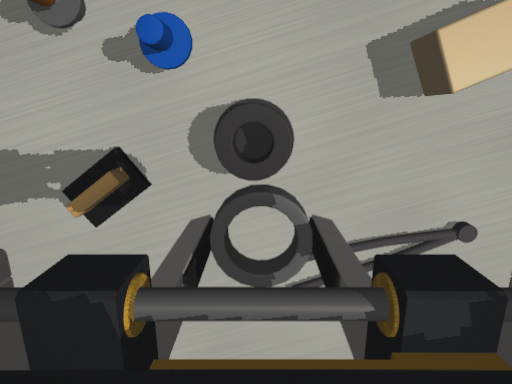

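Wrist view: mould at (254,140), held ring at (262,235), float at (107,187), blue decoy at (163,40), brick at the upper right (425,90).

```bash
python3 - <<'E'
from h import *
d=load("wrist_m1"); im=d["image"]; g=cv2.cvtColor(im,cv2.COLOR_RGB2GRAY)
a=cv2.convertScaleAbs(g[90:290,190:320],alpha=2.2)
cv2.imwrite("pics/m1c.png",cv2.resize(a,None,fx=3,fy=3,interpolation=cv2.INTER_CUBIC))
crop(d,50,140,110,90,7,"m1f.png")
E
```

```text
(no output)
```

View pics/m1c.png

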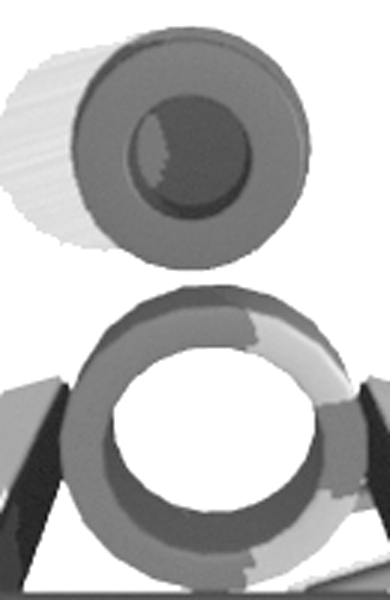

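View pics/m1f.png

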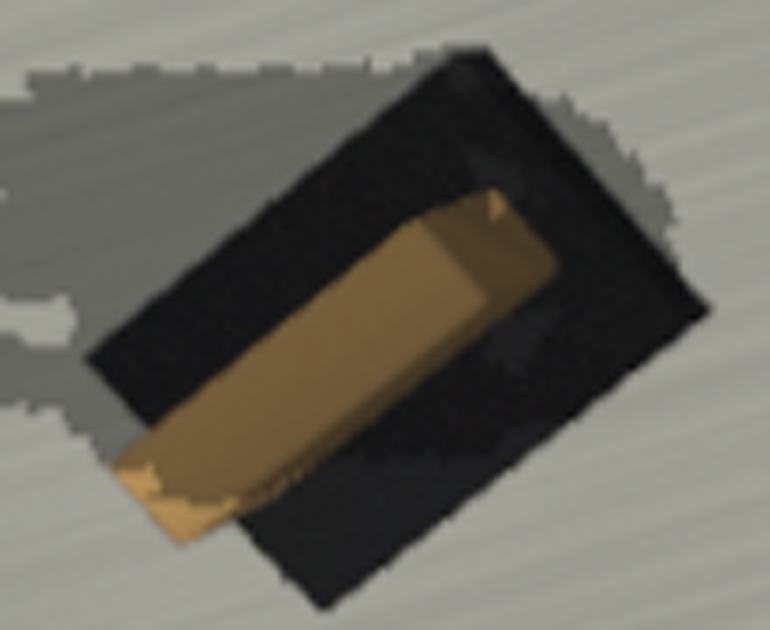

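```bash
python3 - <<'E'
from h import *
d=load("wrist_m1")
print("mould",plane(d,[(253.3,141.7),(190+189.5/3,90+156.5/3),(190+190/3,90+154/3)],.045).round(4))
print("ring",plane(d,[(261.3,240)],.216).round(4))
f=lambda x,y:(50+x/7,140+y/7)
P=plane(d,[f(475,48),f(710,310),f(323,610),f(88,357)],.012);print("float",P.round(4),P.mean(0).round(4))
G=plane(d,[f(413,219),f(487,300),f(185,545),f(112,467)],.042);print("grip",G.round(4),G.mean(0).round(4))
for Q in(P,G):
    v=(Q[0]-Q[3])+(Q[1]-Q[2]);print(np.arctan2(-v[0],v[1]),np.linalg.norm(v)/2)
E
```

```text
mould [[ 0.5927 -0.1609  0.045 ]
 [ 0.5932 -0.1611  0.045 ]
 [ 0.5924 -0.1607  0.045 ]]
ring [[ 0.6326 -0.1639  0.216 ]]
float [[ 0.5564 -0.3182  0.012 ]
 [ 0.6101 -0.2968  0.012 ]
 [ 0.6426 -0.3839  0.012 ]
 [ 0.5875 -0.404   0.012 ]] [ 0.5991 -0.3507  0.012 ]
grip [[ 0.5793 -0.3239  0.042 ]
 [ 0.5948 -0.3178  0.042 ]
 [ 0.6193 -0.3814  0.042 ]
 [ 0.6036 -0.387   0.042 ]] [ 0.5992 -0.3525  0.042 ]
0.3522970661986127 0.09213234219939534
0.3677258771518872 0.06784822660579255
```

Emit:
{"name": "arm_command", "arguments": {
  "delta_pos": [
    [-0.0398, 0.003, 0],
    [0, 0, -0.04],
    [0, 0, -0.04],
    [0, 0, -0.03],
    [0, 0, -0.02],
    [0, 0, 0],
    [0, 0, 0],
    [0, 0, 0],
    [0, 0, 0]
  ],
  "twist": [0, 0, 0, 0, 0, 0, 0, 0, 0]
}}

```text
time_s: 5.47
eef_pos: [0.595, -0.1626, 0.0732]
eef_rot: [0.002, 0.142, 0.99, -0.001]
wrist_force: [-0.1, -0.7, -2.2]
gripper_width: 0.0594
```

```bash
python3 w.py m2; python3 - <<'E'
from h import *
d=load("wrist_m2"); g=cv2.cvtColor(d["image"],cv2.COLOR_RGB2GRAY)
a=cv2.convertScaleAbs(g[150:310,180:340],alpha=2.2)
cv2.imwrite("pics/m2c.png",cv2.resize(a,None,fx=3.6,fy=3.6,interpolation=cv2.INTER_CUBIC))
E
```

```text
t 5.52 tcp [ 0.5949 -0.1627  0.073 ] jaw 1.2864 F [-0.4  0.5 -2.2] w 0.0587 toolz [ 0.004 -0.002 -1.   ]
```

View pics/m2c.png

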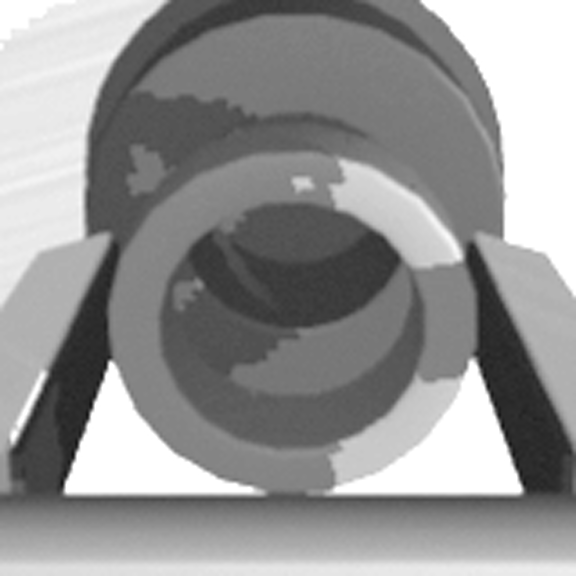

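Emit:
{"name": "arm_command", "arguments": {
  "delta_pos": [
    [0, 0, 0],
    [0, 0, 0]
  ],
  "twist": [0, 0]
}}

```text
time_s: 5.68
eef_pos: [0.594, -0.1625, 0.0717]
eef_rot: [0.001, 0.142, 0.99, -0.0]
wrist_force: [-0.1, -0.1, -1.6]
gripper_width: 0.0592
```

```bash
python3 w.py m3; python3 - <<'E'
from h import *
d=load("wrist_m3"); f=lambda x,y:(180+x/3.6,150+y/3.6)
print(plane(d,[f(297,165+157)],.089), plane(d,[f(292,321)],.089))
# mould top predicted
t=np.linspace(0,6.28,13)
for r in(.022,.042): print(((proj(d,np.c_[.5928+r*np.cos(t),-.161+r*np.sin(t),0*t+.045])-[180,150])*3.6).round(0).tolist())
E
```

```text
t 5.73 tcp [ 0.5938 -0.1624  0.0713] jaw 1.286 F [ 0.4 -0.3 -1.9] w 0.0587 toolz [ 0.001 -0.001 -1.   ]
[[ 0.5934686 -0.1616581  0.089    ]] [[ 0.59308509 -0.16236293  0.089     ]]
[[329.0, 327.0], [378.0, 299.0], [407.0, 251.0], [407.0, 196.0], [378.0, 147.0], [326.0, 120.0], [266.0, 121.0], [215.0, 151.0], [188.0, 201.0], [191.0, 256.0], [221.0, 302.0], [272.0, 328.0], [329.0, 327.0]]
[[356.0, 414.0], [449.0, 363.0], [505.0, 274.0], [508.0, 168.0], [452.0, 73.0], [352.0, 18.0], [235.0, 21.0], [137.0, 80.0], [87.0, 177.0], [94.0, 283.0], [154.0, 369.0], [249.0, 416.0], [355.0, 414.0]]
```

Emit:
{"name": "arm_command", "arguments": {
  "delta_pos": [
    [-0.0007, 0.0008, -0.008],
    [0, 0, -0.008],
    [0, 0, 0],
    [0, 0, 0],
    [0, 0, 0],
    [0, 0, 0]
  ],
  "twist": [0, 0, 0, 0, 0, 0]
}}

```text
time_s: 6.23
eef_pos: [0.5928, -0.1615, 0.0546]
eef_rot: [0.0, 0.142, 0.99, -0.0]
wrist_force: [0.3, 0.4, -0.9]
gripper_width: 0.0593
```

Emit:
{"name": "arm_command", "arguments": {
  "delta_pos": [
    [0, 0.0003, -0.003],
    [0, 0, -0.0015],
    [0, 0, 0],
    [0, 0, 0],
    [0, 0, 0]
  ],
  "twist": [0, 0, 0, 0, 0]
}}

```text
time_s: 6.65
eef_pos: [0.5926, -0.161, 0.0499]
eef_rot: [-0.0, 0.142, 0.99, 0.0]
wrist_force: [0.5, 0.5, -2.9]
gripper_width: 0.0593
```

Emit:
{"name": "arm_command", "arguments": {
  "delta_pos": [
    [0, 0, -0.0006],
    [0, 0, 0],
    [0, 0, 0]
  ],
  "twist": [0, 0, 0]
}}

```text
time_s: 6.9
eef_pos: [0.5926, -0.1611, 0.0497]
eef_rot: [-0.0, 0.142, 0.99, -0.0]
wrist_force: [-1.0, 0.4, 1.9]
gripper_width: 0.0589
```

Contact felt (+1.9 N against -2.9 N hanging). Open gently, then rise.

Emit:
{"name": "arm_command", "arguments": {
  "delta_pos": [
    [0, 0, 0],
    [0, 0, 0],
    [0, 0, 0],
    [0, 0, 0]
  ],
  "twist": [0, 0, 0, 0],
  "claw": 0.15
}}

```text
time_s: 7.23
eef_pos: [0.5928, -0.1612, 0.0495]
eef_rot: [0.0, 0.142, 0.99, -0.0]
wrist_force: [-0.2, 0.9, 0.0]
gripper_width: 0.0793
```

Emit:
{"name": "arm_command", "arguments": {
  "delta_pos": [
    [0, 0, 0.02],
    [0, 0, 0.035],
    [0, 0, 0.035],
    [0.03, 0, 0.035],
    [0.03, 0, 0.025],
    [0, 0, 0],
    [0, 0, 0],
    [0, 0, 0]
  ],
  "twist": [0, 0, 0, 0, 0, 0, 0, 0]
}}

```text
time_s: 7.9
eef_pos: [0.6487, -0.1607, 0.1943]
eef_rot: [-0.001, 0.142, 0.99, 0.0]
wrist_force: [0.1, 0.3, 0.2]
gripper_width: 0.08
```

```bash
python3 w.py m4; python3 - <<'E'
from h import *
d=load("wrist_m4"); g=cv2.cvtColor(d["image"],cv2.COLOR_RGB2GRAY)
a=cv2.convertScaleAbs(g[70:200,190:330],alpha=2.2)
cv2.imwrite("pics/m4c.png",cv2.resize(a,None,fx=4,fy=4,interpolation=cv2.INTER_CUBIC))
t=np.linspace(0,6.28,73);
for r,z in((.042,.045),(.03,.065),(.021,.065)):
  q=(proj(d,np.c_[.5928+r*np.cos(t),-.161+r*np.sin(t),0*t+z])-[190,70])*4; print(q.min(0),q.max(0))
E
```

```text
t 7.95 tcp [ 0.648  -0.1606  0.1935] jaw 1.2858 F [-0.1  0.2  0.2] w 0.0799 toolz [-0.004  0.002 -1.   ]
[62.3524689  64.89450936] [383.5816223  392.06997246]
[ 97.18045752 110.95032008] [341.19741131 359.2373155 ]
[133.84395198 149.77916627] [304.59329677 323.51931642]
```

View pics/m4c.png

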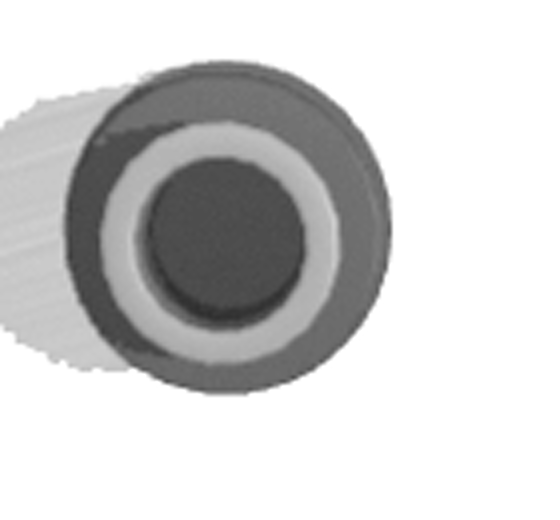

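View pics/wrist_m4.png

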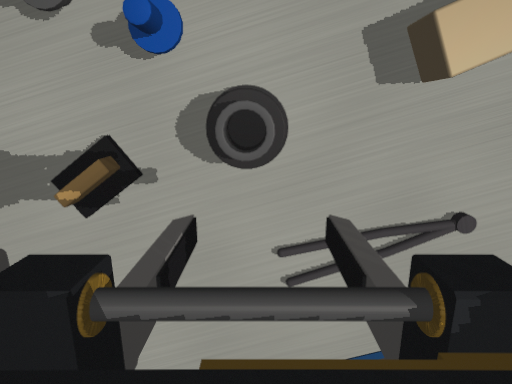

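Ring centred on the mould within about 1 mm. Now the plunger.

Emit:
{"name": "arm_command", "arguments": {
  "delta_pos": [
    [-0.0305, -0.0214, 0.003],
    [-0.0305, -0.0214, 0.003],
    [-0.0305, -0.0214, 0.003],
    [-0.0305, -0.0214, 0.003],
    [-0.0305, -0.0214, 0],
    [-0.0305, -0.0214, 0],
    [-0.0305, -0.0214, 0],
    [0, 0, 0],
    [0, 0, 0],
    [0, 0, 0],
    [0, 0, 0]
  ],
  "twist": [0, 0, 0, 0, 0, 0, 0, 0, 0, 0, 0]
}}

```text
time_s: 8.87
eef_pos: [0.4364, -0.3098, 0.2071]
eef_rot: [-0.001, 0.141, 0.99, 0.001]
wrist_force: [1.2, -0.2, 0.7]
gripper_width: 0.0798
```

```bash
python3 w.py p1; python3 - <<'E'
from h import *
d=load("wrist_p1"); crop(d,150,60,220,180,3.5,"p1c.png")
E
```

```text
t 8.92 tcp [ 0.4366 -0.3098  0.2073] jaw 1.2875 F [-0.   0.3 -0.7] w 0.0799 toolz [-0.001  0.001 -1.   ]
```

View pics/p1c.png

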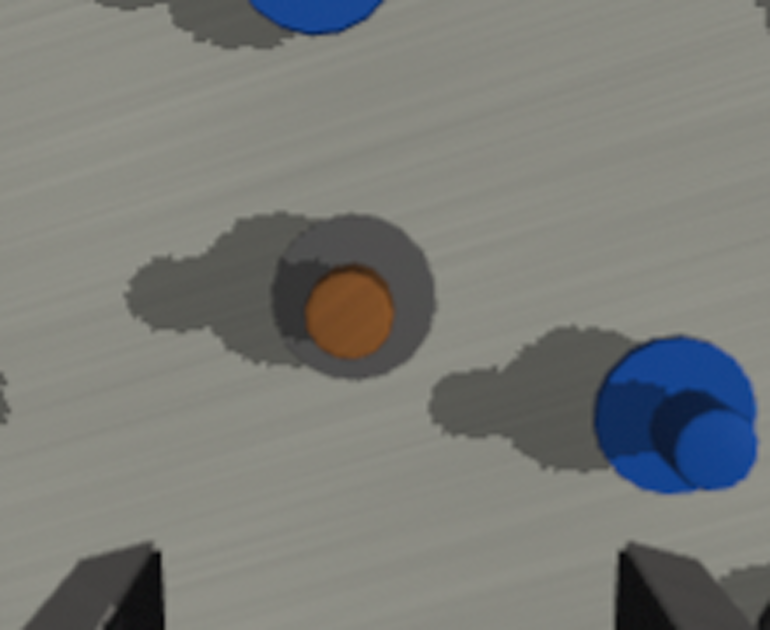

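View pics/wrist_p1.png

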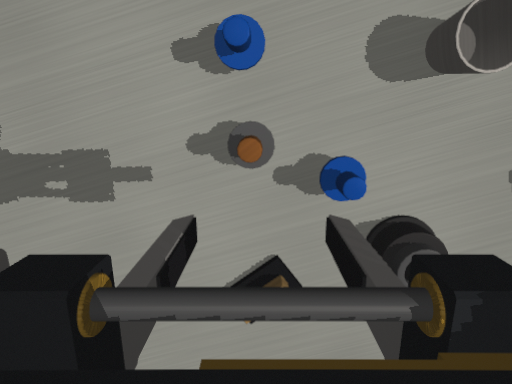

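```bash
python3 - <<'E'
from h import *
d=load("wrist_p1")
print(plane(d,[(250,150)],.08),plane(d,[(251,144.6)],.034))
E
```

```text
[[ 0.40117994 -0.31091333  0.08      ]] [[ 0.40061492 -0.31113272  0.034     ]]
```

Emit:
{"name": "arm_command", "arguments": {
  "delta_pos": [
    [-0.0178, -0.0006, 0],
    [-0.0178, -0.0006, 0],
    [0, 0, -0.03],
    [0, 0, -0.03],
    [0, 0, -0.03],
    [0, 0, 0],
    [0, 0, 0],
    [0, 0, 0]
  ],
  "twist": [0, 0, 0, 0, 0, 0, 0, 0],
  "claw": 0.4
}}

```text
time_s: 9.58
eef_pos: [0.4018, -0.3125, 0.1195]
eef_rot: [0.001, 0.141, 0.99, -0.001]
wrist_force: [0.1, 0.8, 0.3]
gripper_width: 0.0561
```

```bash
python3 w.py p2; python3 - <<'E'
from h import *
d=load("wrist_p2"); crop(d,150,120,220,180,3.5,"p2c.png")
E
```

```text
t 9.63 tcp [ 0.402  -0.313   0.1202] jaw 1.287 F [ 0.7 -0.6 -0.3] w 0.0566 toolz [ 0.002 -0.003 -1.   ]
```

View pics/p2c.png

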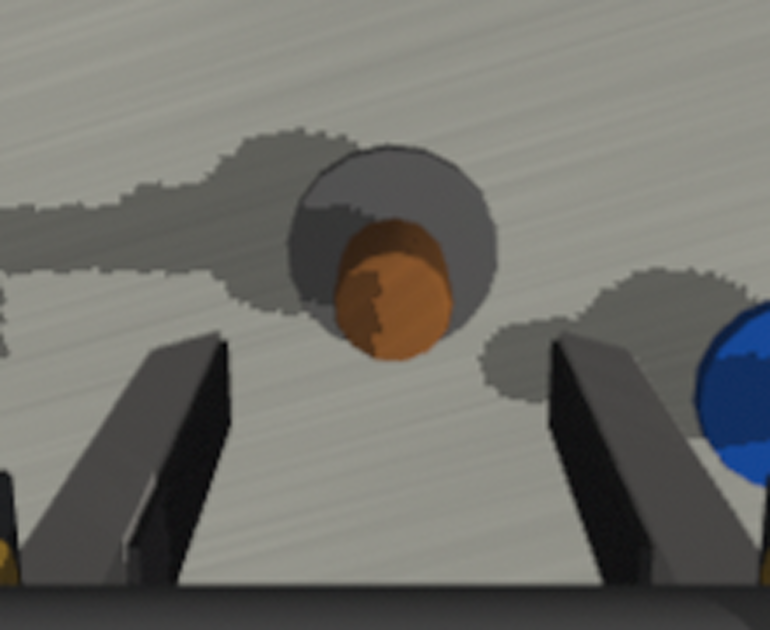

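Knob centred between the fingers (crop x 393 against 389). Descend and grip.

Emit:
{"name": "arm_command", "arguments": {
  "delta_pos": [
    [-0.0005, 0.001, -0.03],
    [0, 0, -0.03],
    [0, 0, -0.01],
    [0, 0, 0],
    [0, 0, 0],
    [0, 0, 0],
    [0, 0, 0]
  ],
  "twist": [0, 0, 0, 0, 0, 0, 0]
}}

```text
time_s: 10.22
eef_pos: [0.4013, -0.3124, 0.0501]
eef_rot: [0.001, 0.142, 0.99, -0.001]
wrist_force: [-0.1, -0.3, 0.3]
gripper_width: 0.056
```

Emit:
{"name": "arm_command", "arguments": {
  "delta_pos": [
    [0, 0, 0],
    [0, 0, 0],
    [0, 0, 0],
    [0, 0, 0],
    [0, 0, 0],
    [0, 0, 0]
  ],
  "twist": [0, 0, 0, 0, 0, 0],
  "claw": 0.95,
  "grip_force": 25
}}

```text
time_s: 10.72
eef_pos: [0.4001, -0.3111, 0.048]
eef_rot: [-0.0, 0.142, 0.99, -0.0]
wrist_force: [-0.2, 0.1, 0.2]
gripper_width: 0.0254
```

Emit:
{"name": "arm_command", "arguments": {
  "delta_pos": [
    [0, 0, 0.02],
    [0, 0, 0.04],
    [0, 0, 0.04],
    [0, 0, 0.04],
    [0, 0, 0.014],
    [0.03, 0.019, 0],
    [0.03, 0.019, 0],
    [0.03, 0.019, 0],
    [0.03, 0.019, 0],
    [0.03, 0.019, 0],
    [0.03, 0.019, 0],
    [0.03, 0.019, 0]
  ],
  "twist": [0, 0, 0, 0, 0, 0, 0, 0, 0, 0, 0, 0]
}}

```text
time_s: 11.72
eef_pos: [0.6108, -0.1765, 0.2005]
eef_rot: [-0.001, 0.142, 0.99, 0.0]
wrist_force: [-0.4, -0.6, -3.0]
gripper_width: 0.0256
```

Emit:
{"name": "arm_command", "arguments": {
  "delta_pos": [
    [0.026, 0.017, 0],
    [0, 0, 0],
    [0, 0, 0],
    [0, 0, 0],
    [0, 0, 0]
  ],
  "twist": [0, 0, 0, 0, 0]
}}

```text
time_s: 12.13
eef_pos: [0.6351, -0.1616, 0.2013]
eef_rot: [-0.001, 0.142, 0.99, 0.0]
wrist_force: [-0.3, 0.4, -2.8]
gripper_width: 0.0256
```

```bash
python3 w.py p3; python3 - <<'E'
from h import *
d=load("wrist_p3"); g=cv2.cvtColor(d["image"],cv2.COLOR_RGB2GRAY)
a=cv2.convertScaleAbs(g[90:300,180:340],alpha=2.2)
cv2.imwrite("pics/p3c.png",cv2.resize(a,None,fx=2.8,fy=2.8,interpolation=cv2.INTER_CUBIC))
E
```

```text
t 12.18 tcp [ 0.6352 -0.1618  0.2016] jaw 1.2847 F [-0.3 -0.1 -3.1] w 0.0256 toolz [-0.001  0.    -1.   ]
```

View pics/p3c.png

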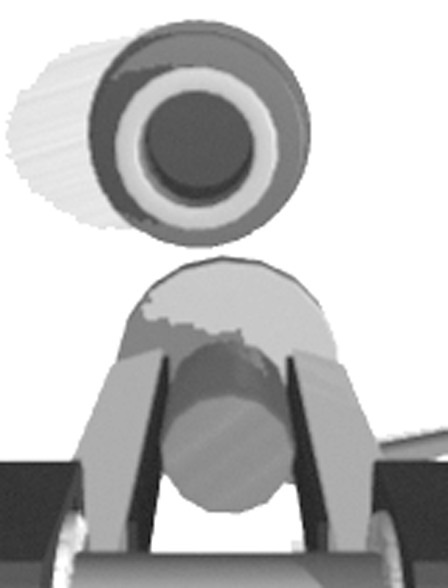

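```bash
python3 - <<'E'
from h import *
d=load("wrist_p3")
print(plane(d,[(250.4,142.7)],.065),plane(d,[(261.25,251.4)],.2336))
t=np.linspace(0,6.28,73)
for c in((.6352,-.1618),(.6362,-.1618)):
  q=(proj(d,np.c_[c[0]+.027*np.cos(t),c[1]+.027*np.sin(t),0*t+.1876])-[180,90])*2.8; print(q.min(0),q.max(0))
E
```

```text
[[ 0.59384848 -0.16079026  0.065     ]] [[ 0.63451656 -0.16154665  0.2336    ]]
[112.9574094  257.81524112] [341.11487728 473.21304409]
[114.28553339 261.89090983] [342.18082924 476.79888835]
```

Emit:
{"name": "arm_command", "arguments": {
  "delta_pos": [
    [-0.0208, 0.0005, 0],
    [-0.0208, 0.0005, 0],
    [0, 0, -0.03],
    [0, 0, -0.03],
    [0, 0, -0.015],
    [0, 0, 0],
    [0, 0, 0],
    [0, 0, 0],
    [0, 0, 0],
    [0, 0, 0],
    [0, 0, 0]
  ],
  "twist": [0, 0, 0, 0, 0, 0, 0, 0, 0, 0, 0]
}}

```text
time_s: 13.1
eef_pos: [0.5953, -0.1604, 0.1283]
eef_rot: [0.001, 0.142, 0.99, -0.0]
wrist_force: [0.3, -0.2, -3.5]
gripper_width: 0.026
```

```bash
python3 w.py p4 wrist side scene; python3 - <<'E'
from h import *
for n,c in(("side_p4",(280,170,70,70)),("scene_p4",(160,150,70,70))):
    d=load(n); a=d["image"][c[1]:c[1]+c[3],c[0]:c[0]+c[2],::-1]
    cv2.imwrite("pics/%s_c.png"%n,cv2.resize(cv2.convertScaleAbs(a,alpha=1.8),None,fx=6,fy=6,interpolation=cv2.INTER_CUBIC))
E
```

```text
t 13.25 tcp [ 0.5948 -0.1601  0.1274] jaw 1.2861 F [ 0.4 -0.5 -3.4] w 0.0254 toolz [ 0.001 -0.    -1.   ]
```

View pics/side_p4_c.png

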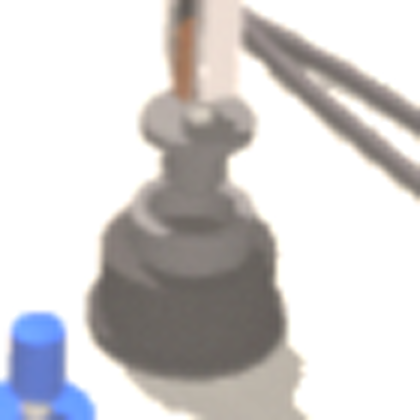

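View pics/scene_p4_c.png

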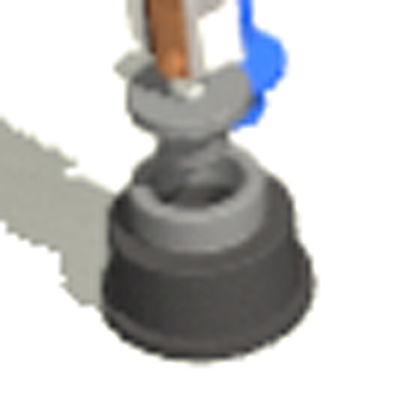

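Nose is over the ring hole in both views. Lower it in.

Emit:
{"name": "arm_command", "arguments": {
  "delta_pos": [
    [-0.001, -0.0006, -0.008],
    [0, 0, -0.01],
    [0, 0, -0.01],
    [0, 0, -0.006],
    [0, 0, 0],
    [0, 0, 0],
    [0, 0, 0],
    [0, 0, 0],
    [0, 0, 0]
  ],
  "twist": [0, 0, 0, 0, 0, 0, 0, 0, 0]
}}

```text
time_s: 14.0
eef_pos: [0.594, -0.1609, 0.0936]
eef_rot: [0.001, 0.142, 0.99, -0.0]
wrist_force: [-0.2, -0.3, -2.8]
gripper_width: 0.0255
```

Emit:
{"name": "arm_command", "arguments": {
  "delta_pos": [
    [0, 0, -0.003],
    [0, 0, -0.0015],
    [0, 0, 0],
    [0, 0, 0],
    [0, 0, 0],
    [0, 0, 0],
    [0, 0, 0]
  ],
  "twist": [0, 0, 0, 0, 0, 0, 0]
}}

```text
time_s: 14.58
eef_pos: [0.5936, -0.1607, 0.0886]
eef_rot: [0.0, 0.142, 0.99, -0.0]
wrist_force: [0.0, 0.2, -3.6]
gripper_width: 0.0255
```

Emit:
{"name": "arm_command", "arguments": {
  "delta_pos": [
    [0, 0, -0.001],
    [0, 0, -0.0005],
    [0, 0, 0],
    [0, 0, 0],
    [0, 0, 0]
  ],
  "twist": [0, 0, 0, 0, 0]
}}

```text
time_s: 15.0
eef_pos: [0.5937, -0.1607, 0.0874]
eef_rot: [0.0, 0.142, 0.99, -0.0]
wrist_force: [-1.8, 0.5, 0.1]
gripper_width: 0.0254
```

Flange contact at z 0.0874, where 0.087 was expected. Press 0.3 mm more, then open and rise.

Emit:
{"name": "arm_command", "arguments": {
  "delta_pos": [
    [0, 0, -0.0003],
    [0, 0, 0],
    [0, 0, 0]
  ],
  "twist": [0, 0, 0]
}}

```text
time_s: 15.25
eef_pos: [0.5937, -0.1608, 0.0873]
eef_rot: [0.0, 0.142, 0.99, -0.0]
wrist_force: [-3.8, 1.5, 5.0]
gripper_width: 0.0257
```

Emit:
{"name": "arm_command", "arguments": {
  "delta_pos": [
    [0, 0, 0],
    [0, 0, 0],
    [0, 0, 0],
    [0, 0, 0]
  ],
  "twist": [0, 0, 0, 0],
  "claw": 0.4
}}

```text
time_s: 15.58
eef_pos: [0.5936, -0.1607, 0.0864]
eef_rot: [0.0, 0.142, 0.99, 0.0]
wrist_force: [-0.7, -0.8, -1.0]
gripper_width: 0.0488
```

Emit:
{"name": "arm_command", "arguments": {
  "delta_pos": [
    [0, 0, 0.015],
    [0, 0, 0.03],
    [0, 0, 0.03],
    [0, 0, 0.03],
    [0, 0, 0.01],
    [0, 0, 0],
    [0, 0, 0]
  ],
  "twist": [0, 0, 0, 0, 0, 0, 0]
}}

```text
time_s: 16.17
eef_pos: [0.5933, -0.1606, 0.2008]
eef_rot: [-0.0, 0.142, 0.99, 0.0]
wrist_force: [0.7, -0.0, -0.6]
gripper_width: 0.0563
```

```bash
python3 w.py p5 wrist side scene; python3 - <<'E'
from h import *
L=[]
for n,c in(("side_p5",(280,170,70,70)),("scene_p5",(160,150,70,70))):
    d=load(n); a=d["image"][c[1]:c[1]+c[3],c[0]:c[0]+c[2],::-1]
    L.append(cv2.resize(cv2.convertScaleAbs(a,alpha=1.8),None,fx=5.5,fy=5.5,interpolation=cv2.INTER_CUBIC))
cv2.imwrite("pics/p5c.png",np.hstack(L))
E
```

```text
t 16.32 tcp [ 0.5923 -0.1601  0.1988] jaw 1.2859 F [ 0.  -0.4 -0.8] w 0.0564 toolz [-0.004  0.002 -1.   ]
```

View pics/p5c.png

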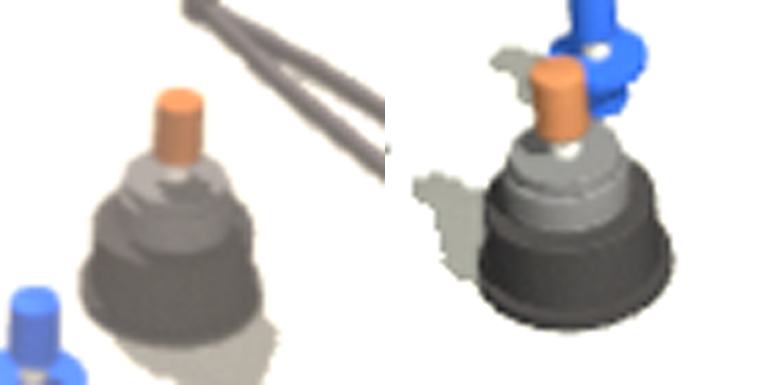

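View pics/wrist_p5.png

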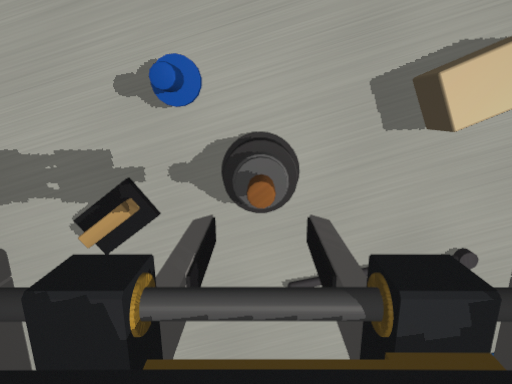

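Plunger seated: flange flush on the ring, knob upright. Next the float at (107,215) in the wrist picture.

Emit:
{"name": "arm_command", "arguments": {
  "delta_pos": [
    [0.002, -0.0275, 0],
    [0.002, -0.0275, 0],
    [0.002, -0.0275, 0],
    [0.002, -0.0275, 0],
    [0.002, -0.0275, 0],
    [0.002, -0.0275, 0],
    [0.002, -0.0275, 0],
    [0.002, -0.0275, 0],
    [0, 0, 0],
    [0, 0, 0],
    [0, 0, 0],
    [0, 0, 0]
  ],
  "twist": [-0.116, -0.116, -0.116, -0.116, -0.116, -0.116, -0.116, -0.116, 0, 0, 0, 0]
}}

```text
time_s: 17.32
eef_pos: [0.6094, -0.3791, 0.2008]
eef_rot: [-0.001, 0.569, 0.822, 0.0]
wrist_force: [0.5, -0.7, -0.2]
gripper_width: 0.056
```

```bash
python3 w.py f1; python3 - <<'E'
from h import *
d=load("wrist_f1"); crop(d,180,90,170,140,4.5,"f1c.png")
E
```

```text
t 17.37 tcp [ 0.6096 -0.3792  0.2012] jaw 0.3601 F [-0.5  0.3 -0.4] w 0.0565 toolz [-0.001  0.001 -1.   ]
```

View pics/f1c.png

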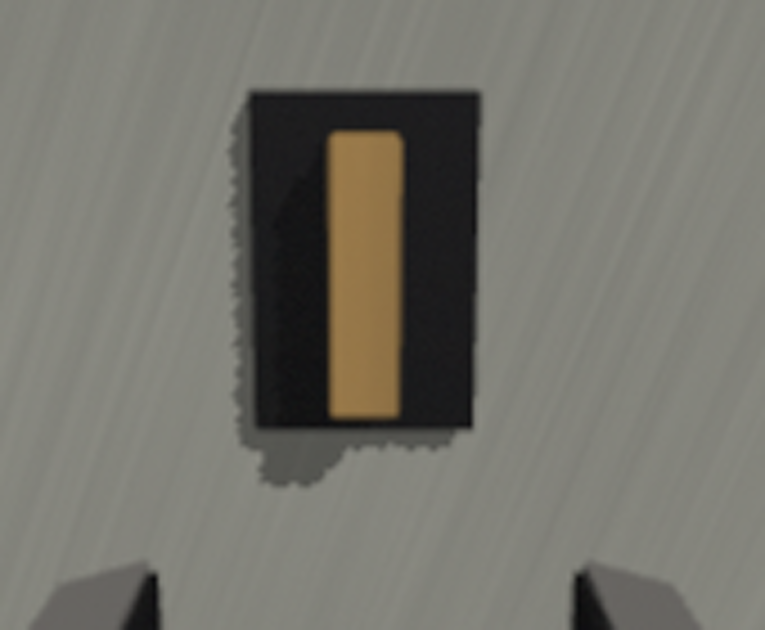

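View pics/wrist_f1.png

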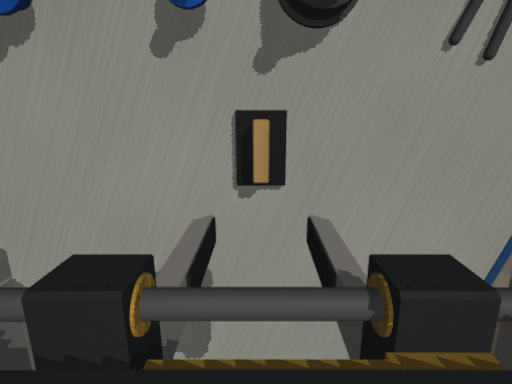

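Float perfectly aligned with the jaws: plate corners in the crop (249,92), (480,92), (472,428), (257,428), grip bar x 328–403.

```bash
python3 - <<'E'
from h import *
d=load("wrist_f1"); f=lambda x,y:(180+x/4.5,90+y/4.5)
P=plane(d,[f(249,93),f(480,93),f(472,428),f(257,428)],.012);print(P.round(4),P.mean(0).round(4))
G=plane(d,[f(328,131),f(403,131),f(401,417),f(329,417)],.042);print(G.round(4),G.mean(0).round(4))
for Q in(P,G):
    v=(Q[0]-Q[3])+(Q[1]-Q[2]);print(np.arctan2(-v[0],v[1]),np.linalg.norm(v)/2)
E
```

```text
[[ 0.5565 -0.3229  0.012 ]
 [ 0.6121 -0.302   0.012 ]
 [ 0.6428 -0.385   0.012 ]
 [ 0.5879 -0.4056  0.012 ]] [ 0.5999 -0.3539  0.012 ]
[[ 0.5793 -0.3237  0.042 ]
 [ 0.5959 -0.3175  0.042 ]
 [ 0.6204 -0.3827  0.042 ]
 [ 0.6035 -0.389   0.042 ]] [ 0.5998 -0.3532  0.042 ]
0.3587492764316462 0.08846974627269245
0.35713413871312283 0.0696958246792842
```

Emit:
{"name": "arm_command", "arguments": {
  "delta_pos": [
    [-0.0097, 0.0259, 0],
    [0, 0, -0.04],
    [0, 0, -0.04],
    [0, 0, -0.04],
    [0, 0, -0.03],
    [0, 0, -0.02],
    [0, 0, 0],
    [0, 0, 0],
    [0, 0, 0],
    [0, 0, 0],
    [0, 0, 0]
  ],
  "twist": [0, 0, 0, 0, 0, 0, 0, 0, 0, 0, 0]
}}

```text
time_s: 18.28
eef_pos: [0.6012, -0.3557, 0.0343]
eef_rot: [0.002, 0.57, 0.822, -0.0]
wrist_force: [0.8, 1.0, 0.4]
gripper_width: 0.0561
```

Emit:
{"name": "arm_command", "arguments": {
  "delta_pos": [
    [0, 0.001, -0.008],
    [0, 0, -0.006],
    [0, 0, 0],
    [0, 0, 0],
    [0, 0, 0],
    [0, 0, 0]
  ],
  "twist": [0, 0, 0, 0, 0, 0]
}}

```text
time_s: 18.78
eef_pos: [0.5999, -0.3539, 0.0178]
eef_rot: [0.0, 0.57, 0.822, -0.0]
wrist_force: [0.2, 0.2, 0.9]
gripper_width: 0.0561
```

Good at z about 0.0175. Grip.

Emit:
{"name": "arm_command", "arguments": {
  "delta_pos": [
    [0, 0, -0.0005],
    [0, 0, 0],
    [0, 0, 0],
    [0, 0, 0],
    [0, 0, 0],
    [0, 0, 0]
  ],
  "twist": [0, 0, 0, 0, 0, 0],
  "claw": 1.0,
  "grip_force": 25
}}

```text
time_s: 19.28
eef_pos: [0.5999, -0.3538, 0.0172]
eef_rot: [0.0, 0.57, 0.822, -0.0]
wrist_force: [0.1, 0.2, -0.3]
gripper_width: 0.0195
```

Emit:
{"name": "arm_command", "arguments": {
  "delta_pos": [
    [0, 0, 0.015],
    [0, 0, 0.04],
    [0, 0, 0.04],
    [0, 0, 0.04],
    [0, 0, 0.04],
    [0, 0, 0.01],
    [0, 0, 0],
    [0, 0, 0]
  ],
  "twist": [0, 0, 0, 0, 0, 0, 0, 0]
}}

```text
time_s: 19.95
eef_pos: [0.5994, -0.3534, 0.2015]
eef_rot: [-0.0, 0.57, 0.822, 0.0]
wrist_force: [-0.4, 0.2, -2.8]
gripper_width: 0.0174
```

Emit:
{"name": "arm_command", "arguments": {
  "delta_pos": [
    [-0.0098, 0.0365, 0],
    [-0.0098, 0.0365, 0],
    [-0.0098, 0.0365, 0],
    [-0.0098, 0.0365, 0],
    [-0.0098, 0.0365, 0],
    [-0.0098, 0.0365, 0],
    [-0.0098, 0.0365, 0],
    [-0.0098, 0.0365, 0],
    [-0.0098, 0.0365, 0],
    [-0.0098, 0.0365, 0],
    [-0.0098, 0.0365, 0],
    [-0.0098, 0.0365, 0]
  ],
  "twist": [-0.02, -0.02, -0.02, -0.02, -0.02, -0.02, -0.02, -0.02, -0.02, -0.02, -0.02, -0.025]
}}

```text
time_s: 20.95
eef_pos: [0.4792, 0.0859, 0.1984]
eef_rot: [-0.003, 0.667, 0.745, -0.002]
wrist_force: [1.3, 0.2, -2.2]
gripper_width: 0.0179
```

Emit:
{"name": "arm_command", "arguments": {
  "delta_pos": [
    [0, 0, 0],
    [0, 0, 0],
    [0, 0, 0],
    [0, 0, 0],
    [0, 0, 0]
  ],
  "twist": [0, 0, 0, 0, 0]
}}

```text
time_s: 21.37
eef_pos: [0.4822, 0.083, 0.2013]
eef_rot: [-0.001, 0.667, 0.745, -0.001]
wrist_force: [0.2, 0.4, -2.3]
gripper_width: 0.0175
```

```bash
python3 w.py b1; python3 - <<'E'
from h import *
d=load("wrist_b1"); crop(d,190,70,200,150,4,"b1c.png")
E
```

```text
t 21.42 tcp [0.4824 0.0831 0.2017] jaw 0.111 F [-0.4 -0.7 -1.3] w 0.0182 toolz [-0.001 -0.    -1.   ]
```

View pics/b1c.png

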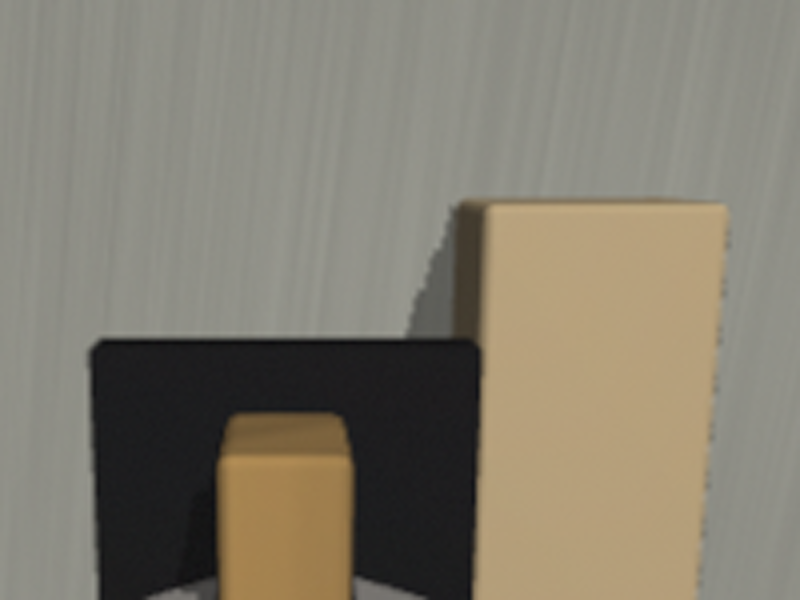

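View pics/wrist_b1.png

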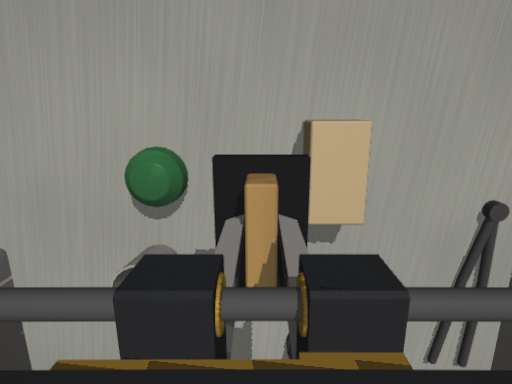

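```bash
python3 - <<'E'
from h import *
d=load("wrist_b1"); crop(d,285,105,100,135,5,"b1d.png")
im=d["image"].astype(int); m=((im[:,:,0]-im[:,:,2]>25)&(im[:,:,0]>140)).astype(np.uint8); m[:,:285]=0
cs,_=cv2.findContours(m,cv2.RETR_EXTERNAL,cv2.CHAIN_APPROX_NONE); c=max(cs,key=cv2.contourArea)
q=cv2.approxPolyDP(c,4,True).reshape(-1,2); print(q.tolist())
P=plane(d,q+0.0,.057); print(P.round(4))
E
```

```text
[[371, 121], [312, 121], [309, 223], [363, 223]]
[[0.5872 0.1556 0.057 ]
 [0.5273 0.149  0.057 ]
 [0.5406 0.039  0.057 ]
 [0.6002 0.0456 0.057 ]]
```

View pics/b1d.png

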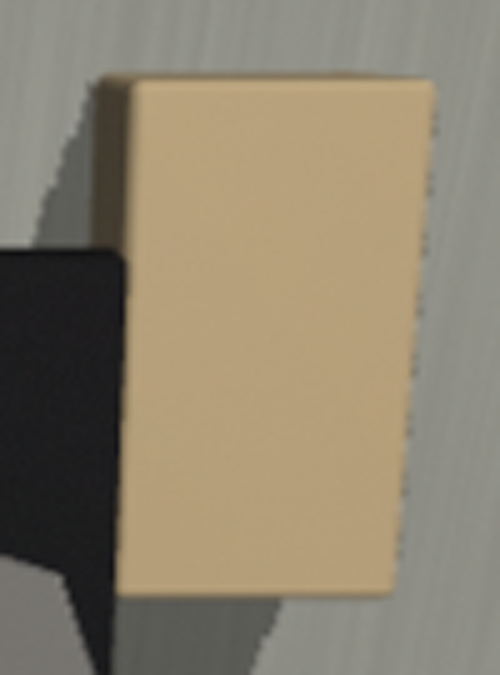

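```bash
python3 - <<'E'
from h import *
d=load("wrist_b1")
P=plane(d,[(311.6,120.8),(371.8,120.8),(363.8,224.4),(308.4,224.4)],.057);print(P.round(4),P.mean(0).round(4))
x=(P[1]-P[0]+P[2]-P[3])/2; y=(P[0]-P[3]+P[1]-P[2])/2
print(np.linalg.norm(x),np.linalg.norm(y),np.arctan2(x[1],x[0]),np.arctan2(-y[0],y[1]))
B=P.mean(0)[:2]; M=np.array([.593,-.161]); v=B-M; yaw=np.arctan2(-v[0],v[1]); print(np.linalg.norm(v),yaw)
print("float tgt",B-.082*np.array([np.cos(yaw),np.sin(yaw)]),"mid",(B+M)/2)
# held float plate front corners (plate top at tcp-.0052)
print(plane(d,[(190+91/4,70+340/4),(190+480/4,70+340/4)],.2017-.0052).round(4))
E
```

```text
[[0.5268 0.1492 0.057 ]
 [0.588  0.1559 0.057 ]
 [0.6014 0.044  0.057 ]
 [0.5402 0.0372 0.057 ]] [0.5641 0.0966 0.057 ]
0.06158136425774397 0.11268746330882363 0.10942344395081534 0.11876101341679508
0.25919691738261297 0.11171772081930408
float tgt [0.48261449 0.08743929] mid [ 0.57855165 -0.03220945]
[[0.4484 0.1248 0.1965]
 [0.5062 0.1312 0.1965]]
```

Emit:
{"name": "arm_command", "arguments": {
  "delta_pos": [
    [0.0002, 0.0042, -0.03],
    [0, 0, -0.04],
    [0, 0, -0.04],
    [0, 0, -0.03],
    [0, 0, -0.02],
    [0, 0, -0.01],
    [0, 0, 0],
    [0, 0, 0],
    [0, 0, 0],
    [0, 0, 0],
    [0, 0, 0],
    [0, 0, 0]
  ],
  "twist": [0.002, 0, 0, 0, 0, 0, 0, 0, 0, 0, 0, 0]
}}

```text
time_s: 22.42
eef_pos: [0.4833, 0.0884, 0.0333]
eef_rot: [0.001, 0.665, 0.747, 0.001]
wrist_force: [0.3, 0.1, -2.4]
gripper_width: 0.0175
```

```bash
python3 w.py b2
```

```text
t 22.47 tcp [0.483  0.0884 0.033 ] jaw 0.1151 F [-0.2  0.2 -1.9] w 0.0179 toolz [ 0.002 -0.    -1.   ]
```

View pics/wrist_b2.png

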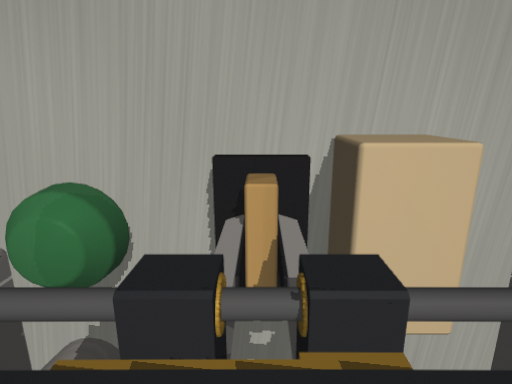

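Float sits beside the brick, parallel, with the gap as planned. Lower it.

Emit:
{"name": "arm_command", "arguments": {
  "delta_pos": [
    [0, 0, -0.007],
    [0, 0, -0.005],
    [0, 0, 0],
    [0, 0, 0],
    [0, 0, 0],
    [0, 0, 0],
    [0, 0, 0]
  ],
  "twist": [0, 0, 0, 0, 0, 0, 0]
}}

```text
time_s: 23.05
eef_pos: [0.4826, 0.0884, 0.0203]
eef_rot: [0.0, 0.665, 0.747, 0.0]
wrist_force: [-0.3, 1.2, -3.2]
gripper_width: 0.0176
```

Emit:
{"name": "arm_command", "arguments": {
  "delta_pos": [
    [0, -0.0008, -0.002],
    [0, 0, -0.001],
    [0, 0, 0],
    [0, 0, 0],
    [0, 0, 0],
    [0, 0, 0]
  ],
  "twist": [0, 0, 0, 0, 0, 0]
}}

```text
time_s: 23.55
eef_pos: [0.483, 0.0875, 0.0182]
eef_rot: [0.0, 0.665, 0.747, 0.0]
wrist_force: [-1.6, -0.7, 4.6]
gripper_width: 0.0178
```

Emit:
{"name": "arm_command", "arguments": {
  "delta_pos": [
    [0, 0, -0.0004],
    [0, 0, 0],
    [0, 0, 0]
  ],
  "twist": [0, 0, 0]
}}

```text
time_s: 23.8
eef_pos: [0.483, 0.0874, 0.0181]
eef_rot: [0.0, 0.665, 0.747, -0.0]
wrist_force: [-3.8, -1.1, 8.7]
gripper_width: 0.0181
```

Emit:
{"name": "arm_command", "arguments": {
  "delta_pos": [
    [0, 0, 0],
    [0, 0, 0],
    [0, 0, 0],
    [0, 0, 0]
  ],
  "twist": [0, 0, 0, 0],
  "claw": 0.6
}}

```text
time_s: 24.13
eef_pos: [0.4825, 0.0876, 0.0167]
eef_rot: [0.0, 0.665, 0.747, 0.0]
wrist_force: [0.2, -0.2, 0.7]
gripper_width: 0.0371
```

Emit:
{"name": "arm_command", "arguments": {
  "delta_pos": [
    [0, 0, 0.015],
    [0, 0, 0.03],
    [0, 0, 0.04],
    [0, 0, 0.04],
    [0, -0.02, 0.04],
    [0, -0.02, 0.02],
    [0, 0, 0],
    [0, 0, 0],
    [0, 0, 0]
  ],
  "twist": [0, 0, 0, 0, 0, 0, 0, 0, 0]
}}

```text
time_s: 24.88
eef_pos: [0.4815, 0.0494, 0.1974]
eef_rot: [-0.001, 0.665, 0.747, -0.001]
wrist_force: [-0.4, 0.4, 0.2]
gripper_width: 0.0375
```

```bash
python3 w.py b3; python3 - <<'E'
from h import *
d=load("wrist_b3"); crop(d,210,70,190,150,4,"b3c.png")
E
```

```text
t 24.93 tcp [0.4811 0.0496 0.1968] jaw 0.1153 F [ 0.2 -1.2 -0.1] w 0.0372 toolz [-0.004  0.001 -1.   ]
```

View pics/b3c.png

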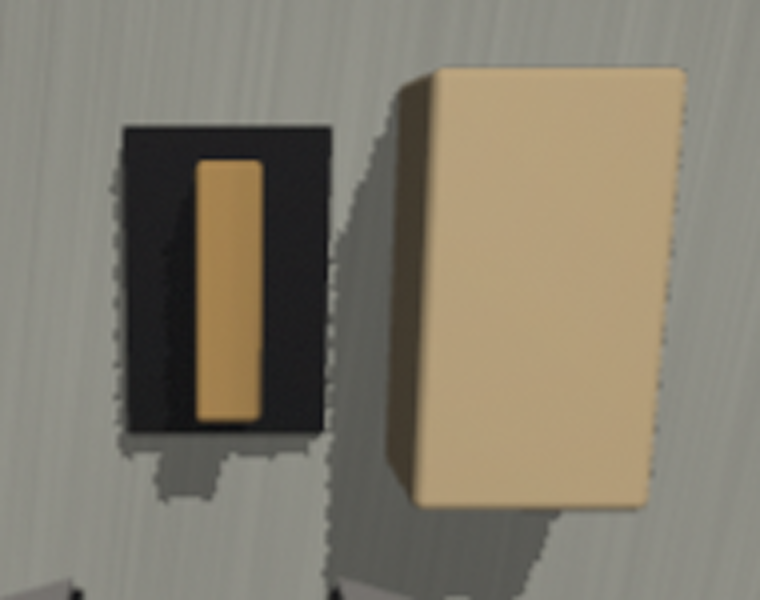

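```bash
python3 - <<'E'
from h import *
d=load("wrist_b3"); f=lambda x,y:(210+x/4,70+y/4)
P=plane(d,[f(123,128),f(331,128),f(323,432),f(128,432)],.012)
B=plane(d,[f(436,69),f(686,69),f(648,508),f(415,508)],.057)
b0=plane(d,[f(400,92),f(388,460)],0)
y=(B[0]-B[3])+(B[1]-B[2]); y=y[:2]/np.linalg.norm(y[:2]); x=np.array([y[1],-y[0]])
print("yawB",np.arctan2(-y[0],y[1]), "ctr",B.mean(0),"float",P.mean(0))
yf=(P[0]-P[3])+(P[1]-P[2]);print("yawF",np.arctan2(-yf[0],yf[1]))
r=(P.mean(0)-B.mean(0))[:2];print("rel",r@x,r@y, "gap",-r@x-62)
print("base edge to float edge", ((b0[:,:2]-P[[1,2],:2])@x))
E
```

```text
yawB 0.11431530738456397 ctr [0.56422695 0.096315   0.057     ] float [0.48337851 0.08635696 0.012     ]
yawF 0.11288488417738442
rel -0.08145663991644728 -0.0006709488290345113 gap -61.918543360083554
base edge to float edge [0.02103559 0.02175245]
```

Float measured: gap about 20 mm, centred to 0.7 mm, parallel to 0.001 rad. Now the block.

Emit:
{"name": "arm_command", "arguments": {
  "delta_pos": [
    [0.0082, 0.029, 0.001],
    [0.0082, 0.029, 0.001],
    [0.0082, 0.029, 0],
    [0.0082, 0.029, 0],
    [0.0082, 0.029, 0],
    [0.0082, 0.029, 0],
    [0.0082, 0.029, 0],
    [0.0082, 0.029, 0],
    [0.0082, 0.029, 0],
    [0.0082, 0.029, 0],
    [0, 0, 0],
    [0, 0, 0]
  ],
  "twist": [-0.117, -0.117, -0.117, -0.117, -0.117, -0.117, -0.117, -0.117, -0.117, -0.117, 0, 0],
  "claw": 0.15
}}

```text
time_s: 25.93
eef_pos: [0.5629, 0.3403, 0.1981]
eef_rot: [0.0, 0.966, 0.257, -0.002]
wrist_force: [0.3, 0.1, -0.1]
gripper_width: 0.0799
```

Emit:
{"name": "arm_command", "arguments": {
  "delta_pos": [
    [0, 0, 0],
    [0, 0, 0],
    [0, 0, 0]
  ],
  "twist": [0, 0, 0]
}}

```text
time_s: 26.18
eef_pos: [0.5641, 0.338, 0.2006]
eef_rot: [0.0, 0.967, 0.255, -0.0]
wrist_force: [-0.4, -0.5, -0.1]
gripper_width: 0.0796
```

```bash
python3 w.py k1; python3 - <<'E'
from h import *
d=load("wrist_k1"); crop(d,180,90,170,150,4.5,"k1c.png")
E
```

```text
t 26.23 tcp [0.5643 0.338  0.201 ] jaw -1.0557 F [-0.2  0.5  0.6] w 0.0799 toolz [-0. -0. -1.]
```

View pics/k1c.png

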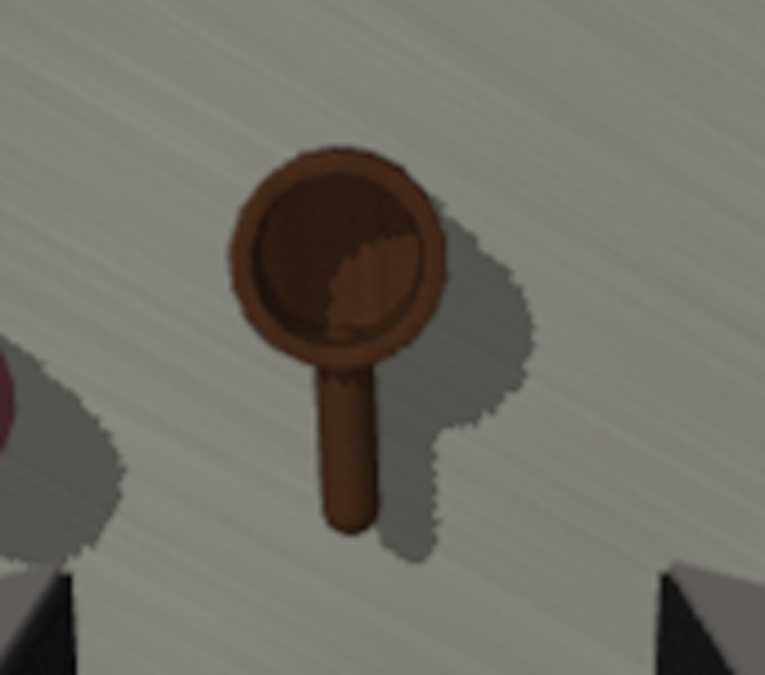

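View pics/wrist_k1.png

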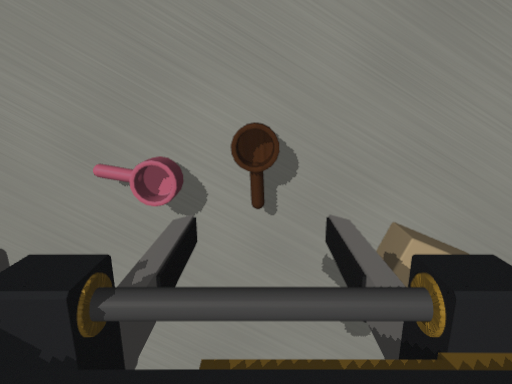

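```bash
python3 - <<'E'
from h import *
d=load("wrist_k1"); f=lambda x,y:(180+x/4.5,90+y/4.5)
c=plane(d,[f(338.5,257.5)],.042)[0]; h=plane(d,[f(350,531),f(346,385)],.026)
v=c-h[0]; print(c.round(4),h.round(4),np.arctan2(v[1],v[0]),np.hypot(v[0],v[1])); v=h[1]-h[0];print(np.arctan2(v[1],v[0]))
E
```

```text
[0.5891 0.3592 0.042 ] [[0.5253 0.3204 0.026 ]
 [0.5595 0.3407 0.026 ]] 0.5466869641543384 0.07472748962168162
0.5374775131134265
```

Emit:
{"name": "arm_command", "arguments": {
  "delta_pos": [
    [0.0247, 0.0212, 0],
    [0, 0, -0.04],
    [0, 0, -0.04],
    [0, 0, -0.04],
    [0, 0, -0.02],
    [0, 0, 0],
    [0, 0, 0],
    [0, 0, 0],
    [0, 0, 0],
    [0, 0, 0]
  ],
  "twist": [0.03, 0, 0, 0, 0, 0, 0, 0, 0, 0]
}}

```text
time_s: 27.07
eef_pos: [0.5908, 0.3608, 0.0641]
eef_rot: [-0.0, 0.963, 0.269, 0.002]
wrist_force: [-0.3, -0.3, 0.3]
gripper_width: 0.0798
```

```bash
python3 w.py k2;python3 - <<'E'
from h import *
d=load("wrist_k2"); crop(d,150,130,220,170,3.5,"k2c.png")
E
```

```text
t 27.12 tcp [0.5905 0.3607 0.0635] jaw -1.025 F [-0.4  0.3 -0.2] w 0.0802 toolz [ 0.004  0.001 -1.   ]
```

View pics/k2c.png

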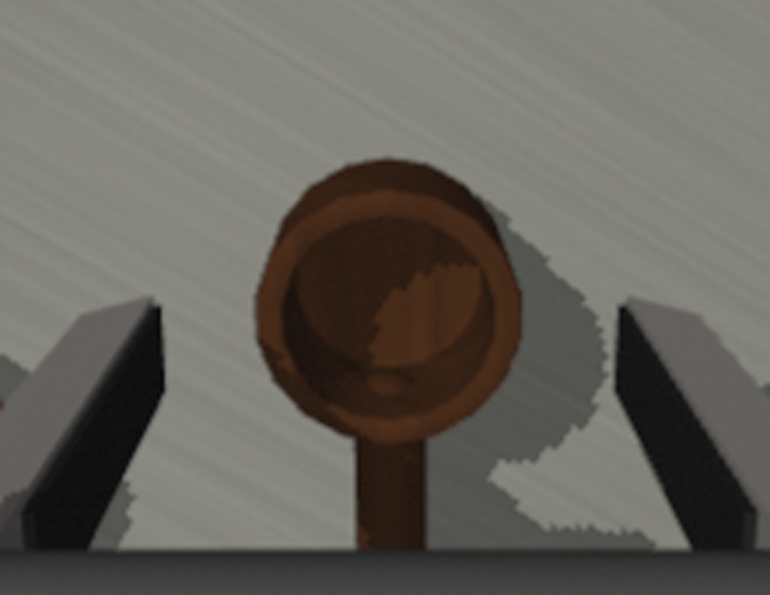

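Cup centred between the fingers, handle straight. Descend and grip.

Emit:
{"name": "arm_command", "arguments": {
  "delta_pos": [
    [-0.0005, -0.0005, -0.025],
    [0, 0, -0.018],
    [0, 0, -0.005],
    [0, 0, 0],
    [0, 0, 0],
    [0, 0, 0],
    [0, 0, 0],
    [0, 0, 0]
  ],
  "twist": [0, 0, 0, 0, 0, 0, 0, 0]
}}

```text
time_s: 27.78
eef_pos: [0.5895, 0.3601, 0.0144]
eef_rot: [-0.0, 0.963, 0.27, 0.001]
wrist_force: [0.1, 0.6, -0.1]
gripper_width: 0.0797
```

Emit:
{"name": "arm_command", "arguments": {
  "delta_pos": [
    [0, 0, 0],
    [0, 0, 0],
    [0, 0, 0],
    [0, 0, 0],
    [0, 0, 0],
    [0, 0, 0]
  ],
  "twist": [0, 0, 0, 0, 0, 0],
  "claw": 0.6,
  "grip_force": 15
}}

```text
time_s: 28.28
eef_pos: [0.5886, 0.3597, 0.0131]
eef_rot: [0.0, 0.963, 0.27, -0.0]
wrist_force: [0.1, 0.5, 0.4]
gripper_width: 0.0543
```

Emit:
{"name": "arm_command", "arguments": {
  "delta_pos": [
    [0, 0, 0.015],
    [0, 0, 0.04],
    [0, 0, 0.04],
    [0, 0, 0.04],
    [0, 0, 0.04],
    [0, 0, 0.012],
    [0, 0, 0]
  ],
  "twist": [0, 0, 0, 0, 0, 0, 0]
}}

```text
time_s: 28.87
eef_pos: [0.5911, 0.3608, 0.2064]
eef_rot: [-0.001, 0.963, 0.27, 0.005]
wrist_force: [-0.3, 0.3, -1.6]
gripper_width: 0.0548
```

Emit:
{"name": "arm_command", "arguments": {
  "delta_pos": [
    [-0.0009, -0.0356, 0],
    [-0.0009, -0.0356, 0],
    [-0.0009, -0.0356, 0],
    [-0.0009, -0.0356, 0],
    [-0.0009, -0.0356, 0],
    [-0.0009, -0.0356, 0],
    [-0.0009, -0.0356, 0],
    [-0.0009, -0.0356, 0],
    [-0.0009, -0.0356, 0],
    [-0.0009, -0.0356, 0],
    [-0.0009, -0.0356, 0],
    [0, 0, 0]
  ],
  "twist": [-0.0396, -0.0396, -0.0396, -0.0396, -0.0396, -0.0396, -0.0396, -0.0396, -0.0396, -0.0396, -0.0396, 0]
}}

```text
time_s: 29.87
eef_pos: [0.577, -0.0368, 0.1969]
eef_rot: [0.0, 0.999, 0.052, -0.002]
wrist_force: [-0.2, -0.2, -0.7]
gripper_width: 0.0543
```

Emit:
{"name": "arm_command", "arguments": {
  "delta_pos": [
    [0, 0, 0],
    [0, 0, 0],
    [0, 0, 0],
    [0, 0, 0]
  ],
  "twist": [0, 0, 0, 0]
}}

```text
time_s: 30.2
eef_pos: [0.5784, -0.0305, 0.1993]
eef_rot: [-0.0, 0.998, 0.056, -0.001]
wrist_force: [-0.6, -0.1, -2.0]
gripper_width: 0.0545
```

```bash
python3 w.py k3
```

```text
t 30.25 tcp [ 0.5786 -0.0306  0.1996] jaw -1.4586 F [ 0.2  1.  -1.2] w 0.0548 toolz [-0.001  0.    -1.   ]
```

View pics/wrist_k3.png

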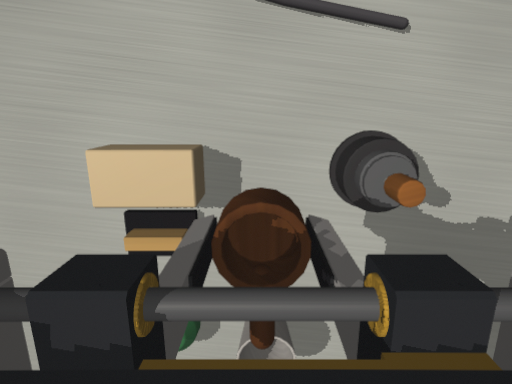

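Emit:
{"name": "arm_command", "arguments": {
  "delta_pos": [
    [0, -0.0017, -0.02],
    [0, 0, -0.04],
    [0, 0, -0.04],
    [0, 0, -0.04],
    [0, 0, -0.02],
    [0, 0, -0.007],
    [0, 0, 0],
    [0, 0, 0],
    [0, 0, 0],
    [0, 0, 0],
    [0, 0, 0],
    [0, 0, 0]
  ],
  "twist": [0, 0, 0, 0, 0, 0, 0, 0, 0, 0, 0, 0]
}}

```text
time_s: 31.25
eef_pos: [0.5796, -0.0338, 0.0343]
eef_rot: [0.0, 0.998, 0.055, 0.001]
wrist_force: [-0.7, -0.2, -1.3]
gripper_width: 0.0547
```

Emit:
{"name": "arm_command", "arguments": {
  "delta_pos": [
    [0, 0.001, -0.01],
    [0, 0, -0.006],
    [0, 0, 0],
    [0, 0, 0],
    [0, 0, 0],
    [0, 0, 0],
    [0, 0, 0]
  ],
  "twist": [0, 0, 0, 0, 0, 0, 0]
}}

```text
time_s: 31.83
eef_pos: [0.579, -0.0327, 0.0173]
eef_rot: [0.0, 0.998, 0.055, 0.0]
wrist_force: [0.6, -0.5, -1.9]
gripper_width: 0.0549
```

Emit:
{"name": "arm_command", "arguments": {
  "delta_pos": [
    [0, 0, -0.002],
    [0, 0, -0.0012],
    [0, 0, 0],
    [0, 0, 0],
    [0, 0, 0],
    [0, 0, 0]
  ],
  "twist": [0, 0, 0, 0, 0, 0]
}}

```text
time_s: 32.33
eef_pos: [0.5788, -0.0326, 0.0139]
eef_rot: [0.0, 0.998, 0.055, 0.0]
wrist_force: [0.1, -0.2, -1.1]
gripper_width: 0.055
```

Emit:
{"name": "arm_command", "arguments": {
  "delta_pos": [
    [0, 0, -0.0008],
    [0, 0, 0],
    [0, 0, 0],
    [0, 0, 0]
  ],
  "twist": [0, 0, 0, 0]
}}

```text
time_s: 32.67
eef_pos: [0.5788, -0.0326, 0.0131]
eef_rot: [-0.0, 0.998, 0.055, 0.0]
wrist_force: [-0.8, 0.4, -1.5]
gripper_width: 0.0551
```

Emit:
{"name": "arm_command", "arguments": {
  "delta_pos": [
    [0, 0, -0.0006],
    [0, 0, 0],
    [0, 0, 0],
    [0, 0, 0]
  ],
  "twist": [0, 0, 0, 0]
}}

```text
time_s: 33.0
eef_pos: [0.5788, -0.0326, 0.013]
eef_rot: [0.0, 0.998, 0.055, -0.0]
wrist_force: [-2.7, 1.3, 5.3]
gripper_width: 0.0545
```

Contact (+5 N). Release and rise; open width 80 mm keeps clear of mould and brick.

Emit:
{"name": "arm_command", "arguments": {
  "delta_pos": [
    [0, 0, 0],
    [0, 0, 0],
    [0, 0, 0],
    [0, 0, 0],
    [0, 0, 0]
  ],
  "twist": [0, 0, 0, 0, 0],
  "claw": 0.15
}}

```text
time_s: 33.42
eef_pos: [0.5787, -0.0326, 0.0123]
eef_rot: [-0.0, 0.998, 0.055, -0.0]
wrist_force: [0.1, 0.4, 0.2]
gripper_width: 0.0793
```

Emit:
{"name": "arm_command", "arguments": {
  "delta_pos": [
    [0, 0, 0.015],
    [0, 0, 0.03],
    [0, 0, 0.04],
    [0, 0, 0.04],
    [0, 0, 0.04],
    [0, 0, 0.035],
    [-0.03, 0, 0.03],
    [-0.03, 0, 0.02],
    [0, 0, 0],
    [0, 0, 0],
    [0, 0, 0],
    [0, 0, 0]
  ],
  "twist": [0, 0, 0, 0, 0, 0, 0, 0, 0, 0, 0, 0]
}}

```text
time_s: 34.42
eef_pos: [0.5191, -0.0325, 0.26]
eef_rot: [-0.001, 0.998, 0.055, -0.001]
wrist_force: [-0.1, 0.6, 0.3]
gripper_width: 0.08
```

```bash
python3 w.py e1 wrist scene side
```

```text
t 34.57 tcp [ 0.5192 -0.0325  0.2603] jaw -1.4604 F [-0.8 -0.4  0.7] w 0.0797 toolz [-0.003  0.001 -1.   ]
```

View pics/wrist_e1.png

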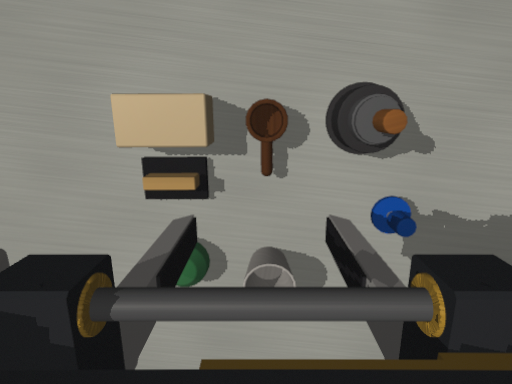

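View pics/scene_e1.png

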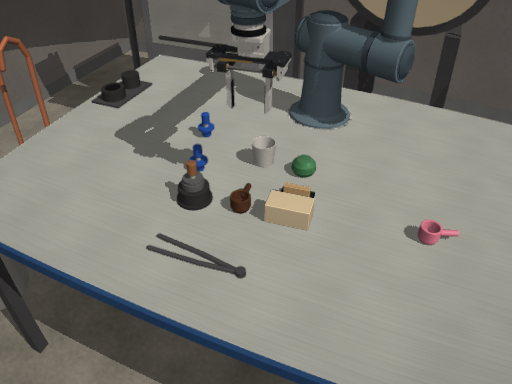

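View pics/side_e1.png

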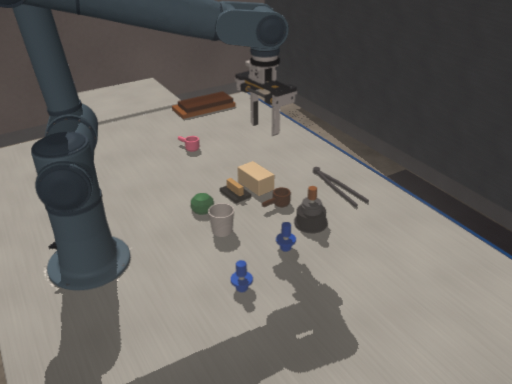

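All pieces are in place; wrist view has the block cup at (267,120) with its handle end at (267,173), brick at (160,120), mould with plunger at (366,118). A numeric check of this one view:

```bash
python3 - <<'E'
from h import *
d=load("wrist_e1"); crop(d,100,70,320,140,2.5,"e1c.png")
im=d["image"].astype(int)
def big(m,x0,x1,y0,y1):
    k=np.zeros(m.shape,np.uint8); k[y0:y1,x0:x1]=m[y0:y1,x0:x1]
    return max(cv2.findContours(k,cv2.RETR_EXTERNAL,cv2.CHAIN_APPROX_NONE)[0],key=cv2.contourArea)
c=big((im[:,:,0]-im[:,:,2]>15),235,300,90,185); x,y,w,h=cv2.boundingRect(c); print("block bbox",x,y,w,h)
for n in ("scene","side"):
    a=load(n+"0")["image"].astype(int);b=load(n+"_e1")["image"].astype(int)
    dd=abs(a-b).sum(2)>60
    P={"scene":{"tin":(252,137,24,30),"paper":(291,153,26,25),"pink":(418,220,42,24),"jacks":(145,235,100,43),"blueR":(197,112,18,26)},"side":{"pink":(178,135,24,17),"jacks":(312,165,56,38),"blue1":(231,260,22,32),"paper":(190,192,25,22)}}[n]
    for k,(x,y,w,h) in P.items(): print(n,k,dd[y:y+h,x:x+w].mean().round(3))
E
```

```text
block bbox 245 98 43 78
scene tin 0.0
scene paper 0.0
scene pink 0.0
scene jacks 0.0
scene blueR 0.0
side pink 0.0
side jacks 0.052
side blue1 0.0
side paper 0.0
```

View pics/e1c.png

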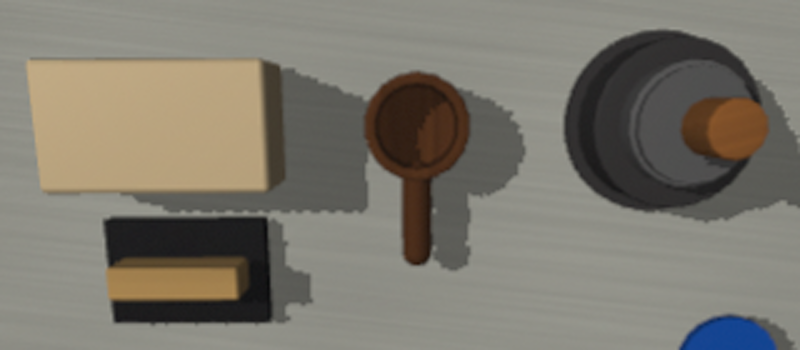

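```bash
python3 - <<'E'
from h import *
d=load("wrist_e1"); f=lambda x,y:(100+x/2.5,70+y/2.5)
c=plane(d,[f(417,126)],.042)[0]; h=plane(d,[f(417,262)],.026)[0]
B=plane(d,[f(28,59),f(262,59),f(268,190),f(42,190)],.057).mean(0)
M=plane(d,[f((566+764)/2+0,122)],.008)[0]
k=plane(d,[f(738,128)],.119)[0]; fl=plane(d,[f((637+746)/2,122)],.073)[0]
print("block",c.round(4),"yaw",np.arctan2(*(c-h)[[1,0]]),"brick",B.round(4),"foot",M.round(4),"knob",k.round(4),"flange",fl.round(4))
M=np.array([.593,-.161]); v=B[:2]-M; y=v/np.linalg.norm(v); x=np.array([y[1],-y[0]]); r=c[:2]-(M+B[:2])/2
print("block rel mid x,y",r@x,r@y,np.linalg.norm(v),"yawline",np.arctan2(-v[0],v[1]))
E
```

```text
block [ 0.5782 -0.0333  0.042 ] yaw 0.11733007628802936 brick [0.5646 0.0952 0.057 ] foot [ 0.5939 -0.168   0.008 ] knob [ 0.5937 -0.1609  0.119 ] flange [ 0.5946 -0.1585  0.073 ]
block rel mid x,y -0.0006384300566925735 -0.0003385300945871563 0.25776531582020595 yawline 0.11022329637347832
```

Block is within 1 mm of the midpoint and its yaw is right. The knob sits over the mould axis and the bystanders are unchanged. Hand in.

```bash
python3 -c "
from rig import arm; print(arm.job_done())"
```

```text
the job is handed in; nothing more can be done
None
```

The pressing station is set up as asked and handed in at about 34.6 s; the hand-in call gives no verdict, so the results below are my own picture measurements.

- **Ring and plunger:** I set the ring on the mould first, about 1 mm off centre, then stood the plunger in it. Its flange looked flush on the ring and its knob was within about 1 mm of the mould's axis.
- **Float:** It lies flat in front of the brick, parallel within about 0.002 rad and centred to about 0.7 mm. The gap measured 19.5 mm from the centres and 21–22 mm from the edges.
- **Block:** It stands upright, under 1 mm from the midpoint between mould and brick. Its handle points back along the brick's short side (yaw 0.117 against 0.110–0.114).
- **Bystanders and look-alikes:** The before-and-after pictures show no change at the tin, paperweight, jacks, pink cup or the far blue plunger. The side view showed 5% changed pixels at the jacks, which I took for shadow because the scene view showed none. I did not compare the nearer blue plunger this way.

**Disagreements:**
- The scene and side cameras differed by 6–14 mm, so I relied on the wrist camera.
- My last rough reading of the mould's foot was 7 mm off in y, and I disregarded it: shadow and the plunger blur that edge, and the knob and ring readings agreed.
- The float touched down about 1 mm higher than where I had gripped it.

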